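Cover the condiment wells and torque down the keeper

TASK

Close the rooftop barbecue island's condiment deck for the night: first slacken the keeper bolt by turning its click wrench anticlockwise all the way back, swing the keeper bar fully open, put each steel cover that is there flat into the well of its own outline, and swing the keeper bar fully shut across them. Then turn the wrench clockwise until its bolt comes up tight and the wrench breaks over with a click, stop at once without bending it on towards its stop, and let it go so that it springs straight. Leave the other things on the counter alone.

Things in the scene. Friction and masses are not known exactly. Their poses are not given: they have to be found in the camera images.
- cover_round: Round steel cover, a disc 76 mm across and 10 mm thick. On top, centred, stands a dark wooden grip bar 12 mm thick (x), 40 mm long (y), 28 mm tall (z 10 to 38 mm). Origin: centre of the underside. Mass about 0.25 kg. May be absent (None).
- cover_square: Square steel cover 70 x 70 mm, 10 mm thick. On top, centred, stands a dark wooden grip bar 12 mm thick (x), 40 mm long (y), 28 mm tall (z 10 to 38 mm). Origin: centre of the underside. Mass about 0.25 kg. May be absent (None).
- cover_oblong: Oblong steel cover 50 (x) by 88 mm (y), 10 mm thick. On top, centred, stands a dark wooden grip bar 12 mm thick (x), 40 mm long (y), 28 mm tall (z 10 to 38 mm). Origin: centre of the underside. Mass about 0.25 kg. May be absent (None).
- well_round: Fixed steel block 108 (x) by 104 (y) by 22 mm, one of a row of three in varying order. Origin: centre of its underside, 18 mm above the table. Top at z = 22 mm; pocket floor at z = 12 mm, rim chamfer 1.5 mm. Pocket, centred: round, 80 mm across (2 mm play all round); lay the cover with its grip bar along the block's y (within 15 degrees), or it blocks the keeper.
- well_square: Fixed steel block 108 (x) by 104 (y) by 22 mm, one of a row of three in varying order. Origin: centre of its underside, 18 mm above the table. Top at z = 22 mm; pocket floor at z = 12 mm, rim chamfer 1.5 mm. Pocket, centred: square, 74 x 74 mm (2 mm play all round); lay the cover with its grip bar along the block's y, or it blocks the keeper.
- well_oblong: Fixed steel block 108 (x) by 104 (y) by 22 mm, one of a row of three in varying order. Origin: centre of its underside, 18 mm above the table. Top at z = 22 mm; pocket floor at z = 12 mm, rim chamfer 1.5 mm. Pocket, centred: oblong, 54 (x) by 92 mm (y) (2 mm play all round; the grip bar then lies along y).
- keeper (a joint): Angle of the aluminium keeper bar (320 x 20 x 8 mm) about its upright pivot (rad). 0: shut, a stop; it then lies along the row, 14 to 34 mm beyond (+x of) the wells' centre line, 3 mm above the blocks. Grows anticlockwise from above to 1.0, fully open, a stop, clear of the wells on the far side. Friction 0.08 N m, stays where left. A cover not flat in its well blocks it.
- keeper_knob (a point): Top centre of the keeper bar's upright round knob, 18 mm across, standing 34 mm above the bar; it lies 135 mm from the pivot axis. Its axes turn with the bar (y points along the bar towards the pivot end).
- bolt_axis (a point): Point on the common upright axis of the keeper pivot and the wrench's bolt, level with the tops of the well blocks (40 mm above the table); its axes are those of the deck: the row of wells runs from it along -y.
- wrench_grip (a point): Where to take the wrench: centre of its rubber handle, 155 mm from the bolt axis, 86 mm above the table; x runs along the handle away from the bolt, z up. The handle is 18 mm wide, 22 mm deep (11 mm above and below this point), reaching 60 mm to either side of the point; 70 mm free below it. Straddled loosely it is free to bend; clamped hard, the click is blurred.
- bolt (a joint): Turn of the bolt with the wrench on it, clockwise seen from above positive (rad). It begins at 0.4 to 0.55 and turns easily (0.25 N m) between 0, slack (solid stop), and 0.6, where the bolt is tight (solid stop). It stays where it is left. The wrench is captive on the bolt.
- click (a joint): Bend of the wrench's handle against its head, clockwise, about a pin 35 mm out from the bolt axis (rad). 0: straight, held by a spring detent. With the bolt tight it breaks over at about 12 N at the grip point; the resistance then falls (10 N at 0.05 rad, 7 N at 0.1, 4 N at 0.15): the click. Clicked from 0.04; bent too far from 0.14; stop at 0.18. Let go, it springs back to 0.
- thermometer: bystander: steel dial thermometer, dial 44 mm across, probe 110 mm along x; origin at the centre of its underside
- tongs: bystander: black plastic salad tongs, 250 mm along x; origin at the centre of its underside
- glass_dish: bystander: lidded glass dish 206 x 146 mm, 78 mm high; origin at the centre of its underside
- salt_jar: bystander: glass jar 52 mm across, 80 mm high; origin at the centre of its underside
- oil_bottle: bystander: amber bottle 64 mm across, 190 mm high; origin at the centre of its underside
- sauce_bowl: bystander: white bowl 100 mm across, 45 mm high; origin at the centre of its underside
- mug: bystander: blue mug 80 mm across, 90 mm high; origin at the centre of its underside
Things that resemble listed ones, but are neither listed nor needed, are in the scene too. Leave any green or purple look-alike of the cover_square alone.

How it is judged:
By the outcome, as a careful person would: the job done as asked, in the order asked, and still so for the second after the job is handed in, with the robot touching nothing.
Of cover_round, cover_square, cover_oblong only 2 to 3 are there at a start; the rules pass over those that are not, and their reading is None.
At some moment in a run one of cover_round, cover_square, cover_oblong may be knocked a few centimetres aside while the robot is not near it.
Once in a run the grip may slacken for a moment while it holds something.
It also fails if it takes over 200 s, if anything falls off the work surface, if the arm or the gripper's body presses on something with over 40 N, if the wrist force passes 120 N, or if a joint passes its speed limit or range.

ROBOT

A 7-joint arm with a two-finger parallel gripper is mounted at the origin on the work surface. World frame = base frame: x ahead of the robot, y to its left, z up, the work surface at z = 0. Lengths are in m, angles in rad, forces in N, time in s.
With the tool pointing down it reaches from about 0.4 to 0.85 m from the base axis. Payload 10.4 kg.
Tool frame: the origin (TCP) lies midway between the tips of the shut fingers; the grasp point (between the pads) lies 19 mm behind it; z points along the fingers, x is the direction in which the jaws open and shut, and the axes are right-handed (so a half turn about z gives the same grasp; the last joint's range is limited). The gripper opens to 85 mm and grips with 20 to 120 N. Pads are 22 mm wide; open, the fingers measure 114 mm over their backs; the gripper's body (76 mm by 85 mm) begins 54 mm behind the grasp point. The pads swing forward as they close: fully open they stand 13 mm farther back than shut.
Start: joints at [1.113, 0.332, -0.065, 1.46, 0.022, 1.35, -0.088], TCP at [0.263, -0.567, 0.231] pointing down, gripper open.
Joint ranges: [-2.6, 2.6], [-0.5, 2.12], [-1.47, 1.34], [0.16, 2.42], [-1.27, 4.41], [0.06, 2.06], [-2.6, 2.6]. Speed limits (rad/s): [2.22, 2.22, 2.79, 2.79, 3.14, 3.14, 3.14].

INTERFACE

Orientations are given as a unit quaternion [x, y, z, w].
In Python, from workcell import monitor, eyes, ticket, models gives the robot as it stands.
- The arm moves only by the tool servo_tool, never from a script. Its argument "motion" is a list of rows, each a list of 7 numbers: the opening, from 0 (shut) to 1 (fully open), then the shift along the tool's x, y, z in m, then the turn, a rotation vector about the tool's x, y, z in degrees. In form: [[fingers, tx, ty, tz, rx, ry, rz], ...]. A call has 1 to 20 rows; each row is the pose to reach, as a shift and turn from the pose commanded when the call began, along the tool's axes at that moment; what a row does not reach only later rows make up. A row lasts 1/8 s, in which the tool goes at most 62.5 mm and 10.7 degrees, less where a joint would pass 70% of its speed; a pose out of reach is approached as far as the arm can. A call with a gripper value outside its range is refused whole. The fingers move at their own pace and stop on an object; "grip_force" is the grip in N (left out, the last holds). Time passes only in rows, so rows that repeat a pose let the fingers close. It gives the time, the measured TCP pose, the force and the opening at its end, in the units of the state.
- monitor.get_obs(): the state, without advancing time (a new reading comes with each control period).
- eyes.camera(name): name is "scene" or "top"; returns (picture, depth): 420x560x3 uint8, blue, green, red; 420x560 float32, m along the optical axis (not along the pixel's ray), 0 where there is no reading.
- eyes.camera_info(name): a dict with "intrinsics" (3x3 intrinsics, pixels), "extrinsics" (4x4, takes a point from world to camera coordinates). Camera axes: x right, y down, z forward; pixel columns grow to the right and rows downward; lengths in m; the calibration is good to about 2 mm. A picture is of the moment at which its call begins. camera_info takes no time and is no camera call.
- ticket.hand_in(): hands the job in, once; it reports no verdict.
Trained networks look in the newest picture that a camera, given by its name, has taken for a name from the list of things; names that differ only in an ending like _2 or _b are one class to them, and where a whole thing is asked for, a point or a joint stands for the part that bears it (a point fixed in the world has none). Each returns a list of dicts, best first, with "confidence" (0 to 1); they miss things now and then, are a little off and sometimes report something else, mostly with a low value. They report only what shows in the picture. A call takes as long as a camera call. They do not tell look-alikes from the thing itself.
- models.boxes_of(camera, thing): "point" ([x, y, z] in m, in the coordinates of the camera as it stood for that picture, good to about 4 mm: the middle of the surface that is visible of it).
The state is a dict: "clock": time; "joint_pos": joint angles; "joint_velocities": joint speeds; "tau": joint torques, N m; "position": TCP position; "ee_rot": TCP orientation; "ft_force": force on the tool from outside, world axes, zero at the start; "torque": the same for the moment, N m; "grip_width": opening from 0.0 (shut) to 1.0 (fully open).
Only numpy, scipy, OpenCV 4.12 (cv2) and the standard library are available. Lean on these libraries where they do the work, as an engineer would, in place of code of your own. Each camera call takes 0.05 s, during which the arm holds its last target. There are 200 camera calls.

## Working session

There is one attempt and no reset: what is moved stays moved. The work goes in short steps, Python scripts to look and compute and a tool call to move; the robot and the scene stay as the last step left them, time stands still between calls to the robot, and variables do not carry over. Pictures are saved under pics/ and viewed, about 12 in all and at most 16, crops included, and the job is handed in when it is done.

Besides the shell and the picture viewer there is one more tool, called after "Request:" as a command line: name --pt "numbers of a row" for each row, then --argument value for the rest. servo_tool: Moves the arm, as the interface text tells. Its arguments: {"type":"object","properties":{"motion":{"type":"array"},"grip_force":{"type":"number"}},"required":["motion"]}

```bash
mkdir -p pics; cat > h.py <<'E'
import numpy as np, cv2
from scipy.spatial.transform import Rotation as R
from workcell import monitor, eyes, ticket, models
def snap(cam,name=None):
    im,d=eyes.camera(cam)
    if name: cv2.imwrite(f'pics/{name}.png',im)
    return im,d
def w(cam,p):
    T=np.linalg.inv(eyes.camera_info(cam)['extrinsics']); return (T@np.r_[p,1])[:3]
def px(cam,P):
    i=eyes.camera_info(cam); c=(i['extrinsics']@np.r_[P,1])[:3]; q=i['intrinsics']@c; return q[:2]/q[2]
def cloud(cam,d):
    i=eyes.camera_info(cam);K=i['intrinsics'];v,u=np.indices(d.shape)
    P=np.stack([(u-K[0,2])/K[0,0]*d,(v-K[1,2])/K[1,1]*d,d,np.ones_like(d)],-1)
    return (P@np.linalg.inv(i['extrinsics']).T)[...,:3]
def find(cam,n):
    for b in models.boxes_of(cam,n)[:3]:
        P=w(cam,b['point']); print(cam,n,round(b['confidence'],2),P.round(3),px(cam,P).round())
E
python3 - <<'E'
from h import *
o=monitor.get_obs(); print({k:np.round(v,3) for k,v in o.items()})
for c in ['top','scene']:
    im,d=snap(c,c+'1'); np.save(c+'1d',d)
    print(c,np.round(np.linalg.inv(eyes.camera_info(c)['extrinsics']),3).tolist())
    for n in ['cover_round','cover_square','cover_oblong','well_round','well_square','well_oblong','keeper_knob','wrench_grip','keeper']: find(c,n)
E
```

```text
{'clock': np.float64(0.0), 'joint_pos': array([ 1.113,  0.333, -0.065,  1.461,  0.022,  1.35 , -0.089]), 'joint_velocities': array([-0.   , -0.   ,  0.001,  0.001,  0.   ,  0.   , -0.001]), 'tau': array([ 1.0000e-03, -6.2545e+01,  5.0000e-02, -3.9160e+01,  1.6000e-02,
        1.0000e-02,  0.0000e+00]), 'position': array([ 0.263, -0.566,  0.23 ]), 'ee_rot': array([ 0.843, -0.538, -0.001, -0.   ]), 'ft_force': array([ 0.018, -0.225, -0.425]), 'torque': array([-0.063, -0.026, -0.018]), 'grip_width': np.float64(0.998)}
top [[0.016, -0.999, 0.038, 0.439], [-1.0, -0.017, -0.022, 0.019], [0.023, -0.037, -0.999, 1.419], [0.0, 0.0, 0.0, 1.0]]
top cover_round 0.64 [ 0.443 -0.303  0.013] [378. 225.]
top cover_round 0.63 [ 0.659 -0.372  0.127] [416. 141.]
top cover_round 0.55 [0.558 0.231 0.098] [180. 177.]
top cover_square 0.95 [0.33  0.203 0.009] [194. 263.]
top cover_square 0.92 [ 0.232 -0.309  0.011] [379. 302.]
top cover_square 0.91 [ 0.321 -0.165  0.011] [328. 269.]
top well_round 0.9 [0.589 0.059 0.042] [248. 169.]
top well_round 0.7 [0.756 0.282 0.038] [167. 106.]
top well_round 0.34 [0.
[... 611 characters left out ...]
], [0.0, 0.0, 0.0, 1.0]]
scene cover_round 0.7 [ 0.453 -0.307  0.005] [176. 261.]
scene cover_square 0.94 [ 0.428 -0.003  0.01 ] [274. 225.]
scene cover_square 0.78 [ 0.328 -0.172  0.01 ] [209. 221.]
scene cover_square 0.65 [ 0.238 -0.312  0.005] [156. 218.]
scene well_round 0.61 [0.595 0.065 0.037] [322. 245.]
scene well_square 0.72 [ 0.622 -0.159  0.026] [250. 280.]
scene well_oblong 0.84 [ 0.604 -0.047  0.031] [286. 261.]
scene well_oblong 0.55 [0.319 0.48  0.009] [386. 172.]
scene keeper_knob 0.6 [ 0.651 -0.002  0.05 ] [310. 262.]
scene wrench_grip 0.66 [0.556 0.261 0.095] [376. 203.]
scene keeper 0.65 [ 0.651 -0.001  0.051] [310. 262.]
scene keeper 0.5 [ 0.692 -0.389  0.103] [161. 308.]
```

```bash
python3 -c "
import cv2
im=cv2.imread('pics/top1.png'); cv2.imwrite('pics/top1b.png',cv2.resize(im,(800,600),interpolation=cv2.INTER_CUBIC))
"
```

```text
(no output)
```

View pics/top1b.png

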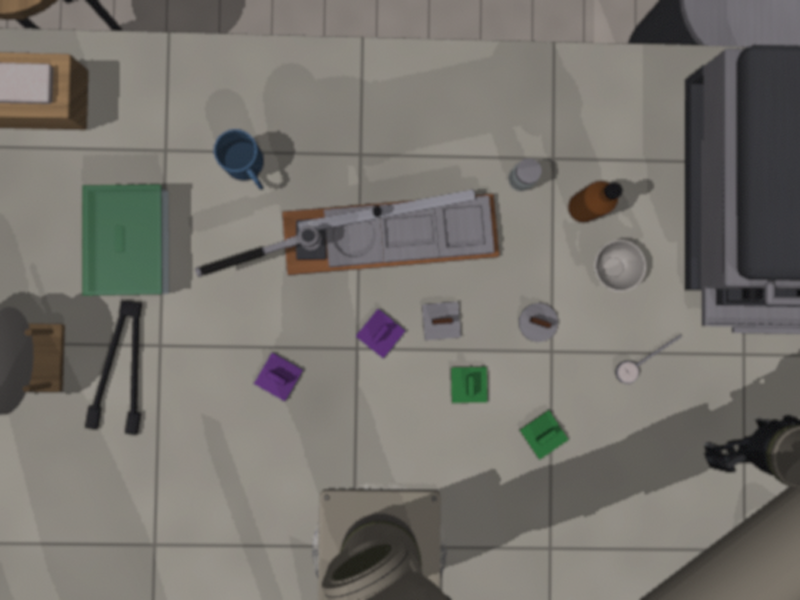

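View pics/scene1.png

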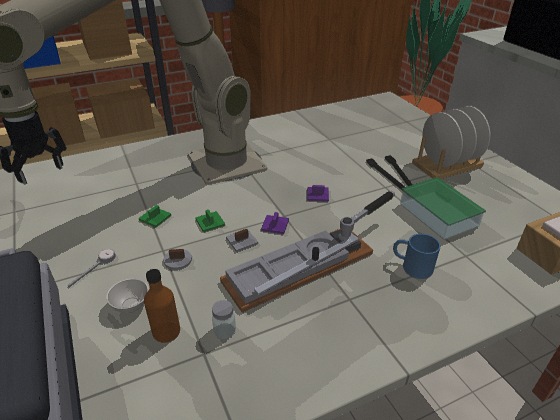

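Seen: steel round cover at top-raw (378,225), steel square cover at (309,224). The purple and green look-alikes are left alone, and there is no steel oblong cover visible. The wells run round, oblong, square from the bolt. Next I measure the deck, wrench, knob and grip bars, and confirm with one enlarged crop.

```bash
cat > m.py <<'E'
from h import *
def rect(P,lab):
    r=cv2.minAreaRect(P[:,:2].astype(np.float32)*1000); print(lab,len(P),np.round(r[0],1),np.round(r[1],1),round(r[2],1),'meanz',P[:,2].mean().round(4))
def pca(P,lab):
    m=P.mean(0); v=np.linalg.svd(P[:,:2]-m[:2],full_matrices=False)[2][0]; print(lab,len(P),m.round(4),'dir',v.round(3),np.degrees(np.arctan2(v[1],v[0])).round(1))
def box(C,x,y,z): 
    return C[(C[...,0]>x[0])&(C[...,0]<x[1])&(C[...,1]>y[0])&(C[...,1]<y[1])&(C[...,2]>z[0])&(C[...,2]<z[1])]
E
python3 - <<'E'
from m import *
for c in ['top','scene']:
    d=np.load(c+'1d.npy'); C=cloud(c,d); print(c)
    rect(box(C,(.5,.72),(-.25,.2),(.033,.042)),'blocks')
    rect(box(C,(.5,.72),(-.25,.2),(.01,.042)),'base')
    pca(box(C,(.48,.62),(.2,.36),(.075,.11)),'handle')
    rect(box(C,(.48,.62),(.16,.36),(.08,.11)),'handle')
    pca(box(C,(.5,.75),(-.25,.03),(.046,.056)),'keeper')
    pca(box(C,(.6,.7),(-.05,.05),(.07,.095)),'knob')
    for n,x,y in [('round',(.39,.50),(-.36,-.25)),('square',(.38,.49),(-.16,-.055))]:
        pca(box(C,x,y,(.028,.05)),n+' bar'); rect(box(C,x,y,(.028,.05)),n+' bar'); rect(box(C,x,y,(.005,.016)),n+' plate')
    pca(box(C,(.5,.66),(.08,.17),(.05,.15)),'bolt hd')
im=cv2.imread('pics/top1.png')[90:260,120:410]; cv2.imwrite('pics/crop1.png',cv2.resize(im,(800,469),interpolation=cv2.INTER_CUBIC))
E
```

```text
top
blocks 1977 [612.1 -43. ] [133.5 436. ] 10.9 meanz 0.038
base 4879 [600.1 -31.6] [197.9 452.5] 5.4 meanz 0.03
handle 420 [0.5456 0.2743 0.096 ] dir [ 0.331 -0.944] -70.6
handle 508 [554.8 250.9] [ 19.  194.3] 19.0 meanz 0.0957
keeper 557 [ 0.6583 -0.0831  0.0509] dir [-0.281  0.96 ] 106.3
knob 39 [0.6428 0.0172 0.085 ] dir [-0.998 -0.057] -176.7
round bar 67 [ 0.4425 -0.2991  0.0383] dir [-0.323 -0.946] -108.9
round bar 67 [ 442.7 -299.7] [40.4 11.6] 70.7 meanz 0.0383
round plate 547 [ 444.8 -304.5] [108.4 106.3] 0.8 meanz 0.0103
square bar 63 [ 0.4428 -0.1102  0.039 ] dir [ 0.092 -0.996] -84.7
square bar 63 [ 442.9 -109.8] [10.9 37.4] 0.9 meanz 0.039
square plate 595 [ 436.  -108.3] [107.9 102.7] 0.9 meanz 0.0102
bolt hd 356 [0.6042 0.1315 0.0789] dir [-0.617  0.787] 128.1
scene
blocks 1736 [613.3 -20. ] [119.5 367.5] 5.2 meanz 0.038
base 4501 [611.6 -11.9] [127.7 413.8] 5.8 meanz 0.029
handle 297 [0.5533 0.2696 0.0906] dir [-0.32   0.947] 108.7
handle 335 [555.6 250.9] [ 21.9 192.8] 18.7 meanz 0.0913
keeper 502 [ 0.6693 -0.0845  0.0497] dir [ 0.255 -0.967] -75.2
knob 48 [0.6477 0.0133 0.0804] dir [ 0.481 -0.877] -61.3
round bar 72 [ 0.447  -0.3017  0.0348] dir [-0.281 -0.96 ] -106.3
round bar 72 [ 446.1 -301.2] [37.4 14. ] 75.1 meanz 0.0348
round plate 305 [ 449.6 -301.6] [73.6 68.7] 80.7 meanz 0.0091
square bar 62 [ 0.4464 -0.1132  0.034 ] dir [ 0.095 -0.996] -84.6
square bar 62 [ 445.1 -113.3] [38.  17.6] 88.5 meanz 0.034
square plate 305 [ 444.8 -113.3] [73.5 69.8] 4.5 meanz 0.0089
bolt hd 331 [0.6057 0.1326 0.0765] dir [-0.525  0.851] 121.7
```

View pics/crop1.png

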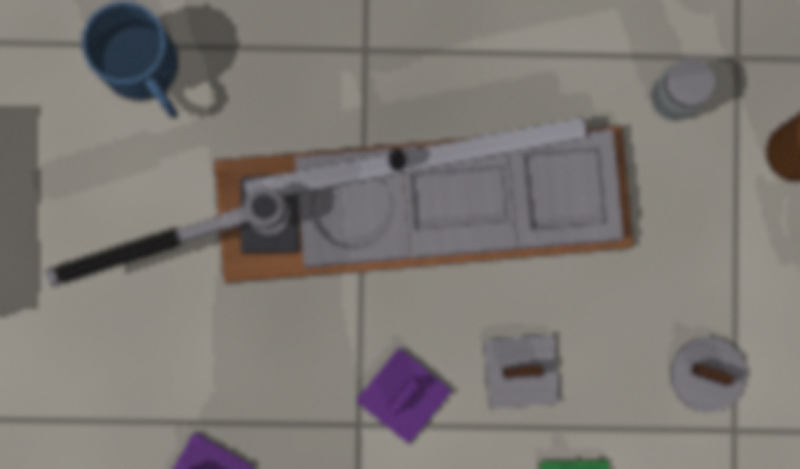

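Crop: steel square cover at about crop (523,370) and steel round cover at (708,372), both with dark wooden grips and so the true ones. The purple and green ones are the look-alikes. Knob at (398,158), bolt at (265,207). Next I refine the deck pose from the pocket depths.

```bash
cat > deck.py <<'E'
from m import *
ims={c:cv2.imread(f'pics/{c}1.png') for c in('top','scene')}
D={c:np.load(c+'1d.npy') for c in ims}
yaw=np.radians(5.6)
for c in ims:
    C=cloud(c,D[c]); im=ims[c]
    g=im.astype(int)
    blk=(im.max(-1)<60)&(C[...,0]>.48)&(C[...,0]<.62)&(C[...,1]>.15)&(C[...,1]<.36)&(C[...,2]>.088)
    rect(C[blk],c+' rubber'); pca(C[blk],c+' rubber')
    # local frame about (0.6,0): ey deck
    ex=np.array([np.cos(yaw),np.sin(yaw)]);ey=np.array([-ex[1],ex[0]])
    L=np.stack([(C[...,:2]-[.6,0])@ex,(C[...,:2]-[.6,0])@ey,C[...,2]],-1)
    # top face extents
    blkm=(L[...,2]>.034)&(L[...,2]<.0425)&(abs(L[...,0])<.07)&(L[...,1]>-.24)&(L[...,1]<.12)
    for q in(-.05,0,.05):
        pass
    print(c,'top x pct',np.percentile(L[blkm][:,0],[.5,2,98,99.5]).round(4),'y',np.percentile(L[blkm][:,1],[.3,1,99,99.7]).round(4))
    for n,y in(('round',.06),('obl',-.045),('sq',-.15)):
        q=(L[...,2]>.022)&(L[...,2]<.0345)&(abs(L[...,0])<.05)&(abs(L[...,1]-y)<.05)
        p=L[q]
        if len(p)>9: print(c,n,len(p),'mean',p.mean(0).round(4),'x',np.percentile(p[:,0],[3,97]).round(4),'y',np.percentile(p[:,1],[3,97]).round(4))
# rectified views
rows=[]
for c in ims:
    i=eyes.camera_info(c); y,x=np.meshgrid(np.linspace(.36,-.26,800),np.linspace(.72,.53,245))
    P=np.stack([x,y,np.full_like(x,.04),np.ones_like(x)],-1)@i['extrinsics'].T
    q=P[...,:3]@i['intrinsics'].T; m=(q[...,:2]/q[...,2:]).astype(np.float32)
    rows.append(cv2.remap(ims[c],m[...,0],m[...,1],cv2.INTER_CUBIC))
cv2.imwrite('pics/rect.png',np.vstack(rows))
E
python3 deck.py
```

```text
top rubber 256 [543.9 277.6] [ 14.8 116.2] 18.7 meanz 0.0976
top rubber 256 [0.5438 0.2766 0.0976] dir [ 0.321 -0.947] -71.3
top top x pct [-0.0464 -0.0455  0.0594  0.0614] y [-0.2019 -0.2006  0.1169  0.1194]
top round 516 mean [0.002  0.0593 0.0303] x [-0.0309  0.03  ] y [0.0241 0.0953]
top obl 618 mean [ 0.0064 -0.0458  0.0302] x [-0.0457  0.0341] y [-0.0889 -0.002 ]
top sq 677 mean [ 0.0069 -0.1507  0.0302] x [-0.045   0.0441] y [-0.1856 -0.1159]
scene rubber 176 [547.5 278.6] [ 17.8 126.5] 18.9 meanz 0.0943
scene rubber 176 [0.5505 0.2747 0.0943] dir [-0.325  0.946] 109.0
scene top x pct [-0.0467 -0.0449  0.0633  0.0648] y [-0.2044 -0.2038  0.1156  0.1184]
scene round 241 mean [-0.0101  0.0653  0.0291] x [-0.0311  0.0123] y [0.0272 0.0966]
scene obl 444 mean [ 0.0013 -0.0453  0.0291] x [-0.0201  0.0256] y [-0.0856 -0.0014]
scene sq 566 mean [ 0.0029 -0.1499  0.0292] x [-0.0289  0.0352] y [-0.1831 -0.1149]
```

View pics/rect.png

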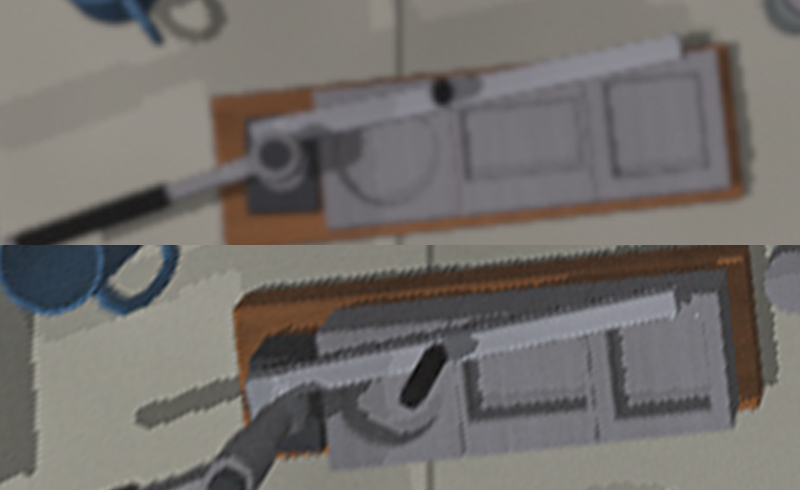

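Rectified view: the wells lie at about px (388,153), (525,139) and (660,125), and the bolt head at (277,155). That gives yaw 5.6°, bolt axis ≈ (.593,.139) and wrench direction ≈ 109°. First move: go above the handle.

```bash
cat > go.py <<'E'
import sys
from h import *
B=np.array([.593,.139])
def delta(P,ang,o=None):
    """tool shift mm + rz deg to reach world P with jaw axis at ang deg"""
    o=o or monitor.get_obs(); M=R.from_quat(o['ee_rot']).as_matrix()
    th=np.degrees(np.arctan2(M[1,0],M[0,0])); d=M.T@(np.array(P)-o['position'])
    rz=-((ang-th+180)%360-180); a=np.radians(ang)
    G=np.array([[np.cos(a),np.sin(a),0],[np.sin(a),-np.cos(a),0],[0,0,-1]])
    rv=R.from_matrix(M.T@G).as_rotvec(degrees=True)
    return d.round(4), rv.round(1), round(th,1)
def arc(deg,r=.155,z=.066): 
    a=np.radians(deg); return delta([B[0]+r*np.cos(a),B[1]+r*np.sin(a),z],deg-90)
E
python3 -c "
from go import *
print(delta([.263,-.567,.25],-65)); print(delta([.543,.286,.20],19)); print(delta([.543,.286,.066],19))"
```

```text
(array([ 0.    ,  0.0003, -0.0187]), array([-0. , -0. , -0.1]), np.float64(-65.1))
(array([-0.6557, -0.6129,  0.0313]), array([  0. ,  -0. , -84.1]), np.float64(-65.1))
(array([-0.6557, -0.6129,  0.1653]), array([  0. ,  -0. , -84.1]), np.float64(-65.1))
```

Request:
servo_tool --pt "0.5 0 0 -0.02 0 0 0" --pt "0.5 -0.6557 -0.6129 0.0 0 0 -84.1" --pt "0.5 -0.6557 -0.6129 0.0 0 0 -84.1" --pt "0.5 -0.6557 -0.6129 0.0 0 0 -84.1" --pt "0.5 -0.6557 -0.6129 0.0 0 0 -84.1" --pt "0.5 -0.6557 -0.6129 0.0 0 0 -84.1" --pt "0.5 -0.6557 -0.6129 0.0 0 0 -84.1" --pt "0.5 -0.6557 -0.6129 0.0 0 0 -84.1" --pt "0.5 -0.6557 -0.6129 0.0 0 0 -84.1" --pt "0.5 -0.6557 -0.6129 0.0 0 0 -84.1" --pt "0.5 -0.6557 -0.6129 0.0 0 0 -84.1" --pt "0.5 -0.6557 -0.6129 0.0 0 0 -84.1" --pt "0.5 -0.6557 -0.6129 0.0 0 0 -84.1" --pt "0.5 -0.6557 -0.6129 0.0 0 0 -84.1" --pt "0.5 -0.6557 -0.6129 0.0 0 0 -84.1" --pt "0.5 -0.6557 -0.6129 0.03 0 0 -84.1" --pt "0.5 -0.6557 -0.6129 0.03 0 0 -84.1" --pt "0.5 -0.6557 -0.6129 0.03 0 0 -84.1" --pt "0.5 -0.6557 -0.6129 0.03 0 0 -84.1" --pt "0.5 -0.6557 -0.6129 0.03 0 0 -84.1" --grip_force 20

```text
clock: 3.5
position: [0.5435, 0.2852, 0.2023]
ee_rot: [0.986, 0.164, 0.001, 0.0]
ft_force: [0.0, -0.2, 0.2]
grip_width: 0.502
```

```bash
python3 -c "
from go import *
print(delta([.543,.286,.066],19))
im,d=snap('scene','s2')
find('top','x') if 0 else None
im,d=snap('top'); C=cloud('top',d); print(monitor.get_obs())
cv2.imwrite('pics/s2c.png',cv2.resize(im[100:260,100:300],(700,560)))"
```

```text
(array([-0.0004, -0.001 ,  0.1363]), array([ 0. , -0.1, -0.1]), np.float64(18.9))
{'clock': 3.6, 'joint_pos': array([ 0.08825412,  0.45370117, -0.85767144,  1.49914117,  0.34773048,
        1.3466365 , -0.46556224]), 'joint_velocities': array([-0.00277726,  0.00691678, -0.00075474,  0.00020667,  0.00143893,
       -0.00135351, -0.0010352 ]), 'tau': array([ 9.35557229e-02, -5.80339944e+01, -1.24771526e+01, -3.68875659e+01,
        2.11439497e-02,  4.08129839e-03,  4.55649337e-03]), 'position': array([0.54327285, 0.2854821 , 0.20189903]), 'ee_rot': array([9.86342950e-01, 1.64703662e-01, 5.15429606e-04, 1.48381964e-04]), 'ft_force': array([ 0.03552541, -0.40716506, -0.85086364]), 'torque': array([ 0.00081922, -0.06547887, -0.00796229]), 'grip_width': 0.49872180300462005}
```

Request:
servo_tool --pt "0.5 0 0 0.05 0 0 0" --pt "0.5 0 -0.001 0.09 0 0 0" --pt "0.5 0 -0.001 0.12 0 0 0" --pt "0.5 0 -0.001 0.136 0 0 0" --pt "0.36 0 -0.001 0.136 0 0 0" --pt "0.36 0 -0.001 0.136 0 0 0" --pt "0.36 0 -0.001 0.136 0 0 0"

```text
clock: 4.47
position: [0.5433, 0.2873, 0.0666]
ee_rot: [0.986, 0.165, 0.001, -0.0]
ft_force: [0.1, 0.1, -0.3]
grip_width: 0.362
```

```bash
python3 -c "
from go import *
for a in (113,117,121,125,129,133,137,141): print(a,*arc(a)[:2])"
```

```text
113 [-0.0121  0.0018  0.0005] [ 0.  -0.1 -4. ]
117 [-0.0228  0.0029  0.0005] [ 0.  -0.1 -8. ]
121 [-0.0335  0.0048  0.0005] [  0.   -0.1 -12. ]
125 [-0.044   0.0074  0.0005] [  0.   -0.1 -16. ]
129 [-0.0543  0.0108  0.0005] [  0.   -0.1 -20. ]
133 [-0.0643  0.0148  0.0004] [  0.   -0.1 -24. ]
137 [-0.074   0.0196  0.0004] [  0.   -0.1 -28. ]
141 [-0.0834  0.025   0.0004] [  0.   -0.1 -32. ]
```

Request:
servo_tool --pt "0.36 -0.006 0.001 0 0 0 -2" --pt "0.36 -0.012 0.002 0 0 0 -4" --pt "0.36 -0.0175 0.0023 0 0 0 -6" --pt "0.36 -0.0228 0.003 0 0 0 -8" --pt "0.36 -0.028 0.0038 0 0 0 -10" --pt "0.36 -0.0335 0.0048 0 0 0 -12" --pt "0.36 -0.0388 0.006 0 0 0 -14" --pt "0.36 -0.044 0.0074 0 0 0 -16" --pt "0.36 -0.044 0.0074 0 0 0 -16"

```text
clock: 5.6
position: [0.5029, 0.2651, 0.065]
ee_rot: [0.954, 0.301, -0.0, 0.0]
ft_force: [0.5, 0.4, 0.1]
grip_width: 0.36
```

```bash
python3 -c "
from go import *
for a in (129,131,133,135,137,139,141): print(a,*arc(a)[:2])"
```

```text
129 [-0.0093  0.0003 -0.0009] [ 0.   0.1 -4. ]
131 [-0.0147  0.0008 -0.0009] [ 0.   0.1 -6. ]
133 [-0.0201  0.0015 -0.0009] [ 0.   0.1 -8. ]
135 [-0.0254  0.0023 -0.0009] [  0.    0.1 -10. ]
137 [-0.0307  0.0033 -0.0009] [  0.    0.1 -12. ]
139 [-0.036   0.0045 -0.0009] [  0.    0.1 -14. ]
141 [-0.0412  0.0059 -0.0009] [  0.    0.1 -16. ]
```

Request:
servo_tool --pt "0.36 -0.0047 0.0001 0 0 0 -2" --pt "0.36 -0.0093 0.0003 0 0 0 -4" --pt "0.36 -0.012 0.0006 0 0 0 -5" --pt "0.36 -0.0147 0.0008 0 0 0 -6" --pt "0.36 -0.0147 0.0008 0 0 0 -6"

```text
clock: 6.22
position: [0.4915, 0.2564, 0.0652]
ee_rot: [0.937, 0.35, -0.0, 0.0]
ft_force: [-1.0, -0.3, 0.2]
grip_width: 0.363
```

Request:
servo_tool --pt "0.36 -0.0027 0.0002 0 0 0 -1" --pt "0.36 -0.0054 0.0005 0 0 0 -2" --pt "0.36 -0.0054 0.0005 0 0 0 -2"

```text
clock: 6.6
position: [0.4879, 0.2524, 0.0653]
ee_rot: [0.93, 0.367, -0.0, 0.0]
ft_force: [-0.3, -0.4, -0.4]
grip_width: 0.362
```

Request:
servo_tool --pt "0.36 -0.0027 0.0002 0 0 0 -1" --pt "0.36 -0.0054 0.0005 0 0 0 -2" --pt "0.36 -0.0054 0.0005 0 0 0 -2"

```text
clock: 6.98
position: [0.4844, 0.2482, 0.0653]
ee_rot: [0.924, 0.383, -0.0, 0.0]
ft_force: [-0.2, -0.5, 0.1]
grip_width: 0.365
```

```bash
python3 -c "
from go import *
im,d=snap('scene'); 
cv2.imwrite('pics/s3.png',cv2.resize(im[100:330,180:500],(800,575),interpolation=cv2.INTER_CUBIC))"
```

```text
(no output)
```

View pics/s3.png

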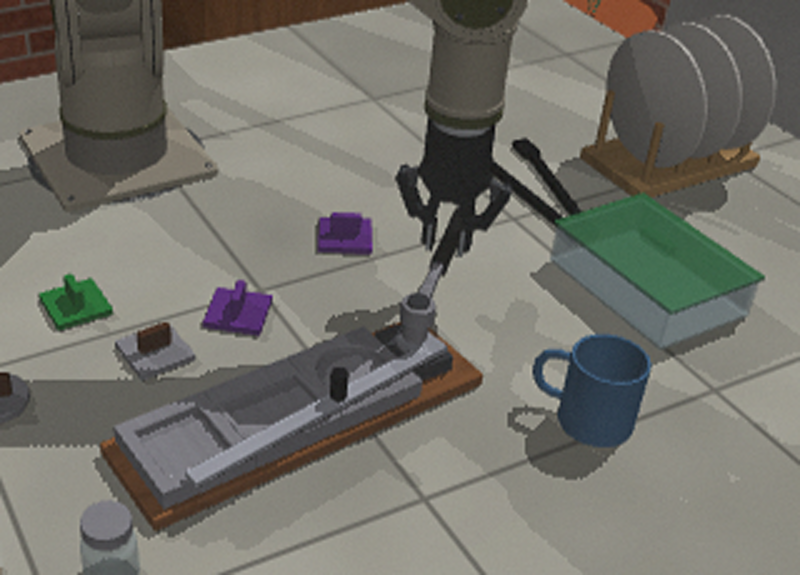

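The handle sits between the fingers (px 450,230) and turns with them. I keep going towards the slack stop.

Request:
servo_tool --pt "0.36 -0.0027 0.0002 0 0 0 -1" --pt "0.36 -0.0054 0.0005 0 0 0 -2" --pt "0.36 -0.0054 0.0005 0 0 0 -2"

```text
clock: 7.4
position: [0.4809, 0.244, 0.0652]
ee_rot: [0.917, 0.399, -0.0, 0.0]
ft_force: [-0.3, 0.4, -0.3]
grip_width: 0.357
```

Request:
servo_tool --pt "0.36 -0.0027 0.0002 0 0 0 -1" --pt "0.36 -0.0054 0.0005 0 0 0 -2" --pt "0.36 -0.0054 0.0005 0 0 0 -2"

```text
clock: 7.78
position: [0.4787, 0.2412, 0.0658]
ee_rot: [0.91, 0.415, 0.002, -0.001]
ft_force: [6.4, 6.4, -4.1]
grip_width: 0.359
```

Request:
servo_tool --pt "0.36 -0.0027 0.0002 0 0 0 -1" --pt "0.36 -0.0054 0.0005 0 0 0 -2" --pt "0.36 -0.0054 0.0005 0 0 0 -2"

```text
clock: 8.15
position: [0.4777, 0.2395, 0.0669]
ee_rot: [0.902, 0.431, 0.005, -0.002]
ft_force: [15.9, 17.6, -12.0]
grip_width: 0.36
```

Solid slack stop felt at 24 N. I back off, lift, and go to the knob.

Request:
servo_tool --pt "0.36 0.006 0 0 0 0 0" --pt "0.36 0.01 0 0 0 0 0" --pt "0.5 0.01 0 0 0 0 0" --pt "0.5 0.01 0 -0.05 0 0 0" --pt "0.5 0.01 0 -0.1 0 0 0" --pt "0.5 0.01 0 -0.134 0 0 0" --pt "0.5 0.01 0 -0.134 0 0 0"

```text
clock: 9.02
position: [0.4816, 0.2438, 0.2016]
ee_rot: [0.903, 0.431, 0.002, 0.001]
ft_force: [0.2, -0.1, 0.3]
grip_width: 0.5
```

```bash
python3 -c "
from go import *
print(delta([.643,.017,.20],22), delta([.643,.017,.058],22))"
```

```text
(array([-0.0748,  0.2682,  0.0021]), array([ 0.1, -0.2, 29. ]), np.float64(51.0)) (array([-0.0751,  0.2678,  0.1441]), array([ 0.1, -0.2, 29. ]), np.float64(51.0))
```

Request:
servo_tool --pt "0.5 -0.0748 0.268 0.0 0 0 29" --pt "0.5 -0.0748 0.268 0.0 0 0 29" --pt "0.5 -0.0748 0.268 0.0 0 0 29" --pt "0.5 -0.0748 0.268 0.0 0 0 29" --pt "0.5 -0.0748 0.268 0.0 0 0 29" --pt "0.5 -0.0748 0.268 0.0 0 0 29" --pt "0.5 -0.0748 0.268 0.05 0 0 29" --pt "0.5 -0.0748 0.268 0.09 0 0 29" --pt "0.5 -0.0748 0.268 0.12 0 0 29" --pt "0.5 -0.0748 0.268 0.138 0 0 29" --pt "0.5 -0.0748 0.268 0.138 0 0 29" --pt "0.4 -0.0748 0.268 0.138 0 0 29" --pt "0.4 -0.0748 0.268 0.138 0 0 29"

```text
clock: 10.65
position: [0.6428, 0.0169, 0.0626]
ee_rot: [0.982, 0.191, 0.001, 0.0]
ft_force: [-0.4, -0.4, 0.4]
grip_width: 0.397
```

```bash
python3 -c "
from go import *
def k(a,o=None):
    t=np.radians(a); return delta([B[0]+.134*np.cos(t),B[1]+.134*np.sin(t),.062],a+90)
for a in range(-66,-10,8): print(a,*k(a)[:2])"
```

```text
-66 [0.0042 0.002  0.0007] [ 0.  -0.1 -2. ]
-58 [0.0228 0.0001 0.0007] [  0.1  -0.1 -10. ]
-50 [ 0.041  -0.0044  0.0007] [  0.1  -0.1 -18. ]
-42 [ 0.0583 -0.0114  0.0007] [  0.1  -0.1 -26. ]
-34 [ 0.0745 -0.0208  0.0008] [  0.1  -0.1 -34. ]
-26 [ 0.0892 -0.0323  0.0008] [  0.1  -0.1 -42. ]
-18 [ 0.1022 -0.0457  0.0008] [  0.1  -0.1 -50. ]
```

Request:
servo_tool --pt "0.4 0.0042 0.002 0 0 0 -2" --pt "0.4 0.0135 0.001 0 0 0 -6" --pt "0.4 0.0228 0.0 0 0 0 -10" --pt "0.4 0.032 -0.002 0 0 0 -14" --pt "0.4 0.041 -0.0044 0 0 0 -18" --pt "0.4 0.05 -0.0076 0 0 0 -22" --pt "0.4 0.0583 -0.0114 0 0 0 -26" --pt "0.4 0.0666 -0.0158 0 0 0 -30" --pt "0.4 0.0745 -0.0208 0 0 0 -34" --pt "0.4 0.082 -0.0263 0 0 0 -38" --pt "0.4 0.0892 -0.0323 0 0 0 -42" --pt "0.4 0.0958 -0.0388 0 0 0 -46" --pt "0.4 0.0958 -0.0388 0 0 0 -46"

```text
clock: 12.28
position: [0.7166, 0.0894, 0.0614]
ee_rot: [0.829, 0.56, 0.0, -0.0]
ft_force: [-0.1, -0.3, -0.5]
grip_width: 0.401
```

```bash
python3 -c "
from go import *
def k(a,o=None):
    t=np.radians(a); return delta([B[0]+.134*np.cos(t),B[1]+.134*np.sin(t),.062],a+90)
for a in range(-20,-4,2): print(a,*k(a)[:2])"
```

```text
-20 [ 0.0044  0.0007 -0.0006] [-0.  -0.  -1.9]
-18 [ 0.0091  0.0005 -0.0006] [-0.  -0.  -3.9]
-16 [ 0.0137  0.0001 -0.0006] [-0.  -0.  -5.9]
-14 [ 0.0184 -0.0005 -0.0006] [-0.  -0.  -7.9]
-12 [ 0.023  -0.0012 -0.0006] [-0.  -0.  -9.9]
-10 [ 0.0276 -0.0021 -0.0006] [ -0.   -0.  -11.9]
-8 [ 0.0321 -0.0032 -0.0006] [ -0.   -0.  -13.9]
-6 [ 0.0367 -0.0044 -0.0005] [  0.   -0.  -15.9]
```

Request:
servo_tool --pt "0.4 0.0044 0.0005 0 0 0 -2" --pt "0.4 0.0091 0.0005 0 0 0 -4" --pt "0.4 0.0115 0.0003 0 0 0 -5" --pt "0.4 0.0137 0.0001 0 0 0 -6" --pt "0.4 0.0137 0.0001 0 0 0 -6"

```text
clock: 12.9
position: [0.7216, 0.1016, 0.0613]
ee_rot: [0.798, 0.602, 0.0, -0.0]
ft_force: [-0.6, 0.2, -0.1]
grip_width: 0.402
```

Request:
servo_tool --pt "0.4 0.0023 -0.0002 0 0 0 -1" --pt "0.4 0.0046 -0.0005 0 0 0 -2" --pt "0.4 0.0046 -0.0005 0 0 0 -2"

```text
clock: 13.28
position: [0.7224, 0.1062, 0.0613]
ee_rot: [0.788, 0.616, 0.0, -0.0]
ft_force: [0.1, -0.2, -0.2]
grip_width: 0.4
```

Request:
servo_tool --pt "0.4 0.0023 -0.0002 0 0 0 -1" --pt "0.4 0.0046 -0.0005 0 0 0 -2" --pt "0.4 0.0046 -0.0005 0 0 0 -2"

```text
clock: 13.65
position: [0.7231, 0.11, 0.0613]
ee_rot: [0.777, 0.629, -0.0, 0.0]
ft_force: [-0.2, -1.6, -0.5]
grip_width: 0.399
```

Request:
servo_tool --pt "0.4 0.0023 -0.0002 0 0 0 -1" --pt "0.4 0.0046 -0.0005 0 0 0 -2" --pt "0.4 0.0046 -0.0005 0 0 0 -2"

```text
clock: 14.02
position: [0.7227, 0.1103, 0.0611]
ee_rot: [0.767, 0.642, -0.003, 0.002]
ft_force: [-9.7, -14.3, 7.9]
grip_width: 0.399
```

Request:
servo_tool --pt "0.4 0.002 0 0 0 0 -1" --pt "0.4 0.002 0 0 0 0 -1"

```text
clock: 14.28
position: [0.7225, 0.1105, 0.061]
ee_rot: [0.762, 0.648, -0.005, 0.002]
ft_force: [-15.9, -18.2, 11.8]
grip_width: 0.4
```

Keeper is fully open (firm stop). I lift and move aside to look again.

Request:
servo_tool --pt "0.4 -0.009 0 0 0 0 2" --pt "0.5 -0.012 0 0 0 0 2" --pt "0.5 -0.012 0 -0.06 0 0 2" --pt "0.5 -0.012 0 -0.12 0 0 2" --pt "0.5 -0.012 0 -0.17 0 0 2" --pt "0.5 -0.012 0 -0.17 0 0 2"

```text
clock: 15.02
position: [0.7232, 0.1072, 0.2365]
ee_rot: [0.771, 0.637, 0.004, 0.001]
ft_force: [-0.5, -0.1, -1.3]
grip_width: 0.498
```

```bash
python3 -c "
from go import *
print(delta([.45,.2,.23],10))"
```

```text
(array([ 0.0394, -0.2859,  0.0048]), array([ 0.2, -0.4, 69.1]), np.float64(79.1))
```

Request:
servo_tool --pt "0.6 0.039 -0.286 0 0 0 69" --pt "0.6 0.039 -0.286 0 0 0 69" --pt "0.6 0.039 -0.286 0 0 0 69" --pt "0.6 0.039 -0.286 0 0 0 69" --pt "0.6 0.039 -0.286 0 0 0 69" --pt "0.6 0.039 -0.286 0 0 0 69" --pt "0.6 0.039 -0.286 0 0 0 69" --pt "0.6 0.039 -0.286 0 0 0 69"

```text
clock: 16.02
position: [0.4482, 0.1982, 0.2307]
ee_rot: [0.996, 0.088, -0.0, 0.0]
ft_force: [0.5, -0.2, -0.0]
grip_width: 0.603
```

```bash
cat > cov.py <<'E'
from m import *
import sys
def bars(C,im,c):
    for n,x,y in [('round',(.38,.51),(-.37,-.24)),('square',(.38,.50),(-.17,-.05))]:
        P=box(C,x,y,(.028,.05))
        if len(P)>9: pca(P,c+n+' bar'); rect(P,c+n+' bar'); 
        rect(box(C,x,y,(.0065,.016)),c+n+' plate')
if __name__=='__main__':
    o=monitor.get_obs(); print(o['position'].round(4))
    for c in ('top','scene'):
        im,d=snap(c,f'{c}_{sys.argv[1]}'); bars(cloud(c,d),im,c)
        for n in ('cover_round','cover_square','keeper_knob'): find(c,n)
E
python3 cov.py b
python3 -c "
import cv2
im=cv2.imread('pics/top_b.png')[80:300,120:440]; cv2.imwrite('pics/cropb.png',cv2.resize(im,(800,550),interpolation=cv2.INTER_CUBIC))"
```

```text
[0.4482 0.1982 0.2307]
topround bar 65 [ 0.4426 -0.2991  0.0384] dir [-0.336 -0.942] -109.7
topround bar 65 [ 443.1 -299. ] [39.9 12.2] 70.8 meanz 0.0384
topround plate 503 [ 444.6 -304.8] [125.7 126.8] 89.2 meanz 0.0107
topsquare bar 64 [ 0.4427 -0.1104  0.0376] dir [ 0.106 -0.994] -83.9
topsquare bar 64 [ 442.9 -109.8] [10.9 37.9] 1.0 meanz 0.0376
topsquare plate 558 [ 440.3 -109.5] [106.1 120.6] 87.2 meanz 0.0106
top cover_round 0.69 [ 0.445 -0.302  0.013] [378. 225.]
top cover_round 0.56 [0.744 0.094 0.053] [236. 111.]
top cover_square 0.78 [ 0.322 -0.162  0.014] [327. 268.]
top cover_square 0.76 [ 0.232 -0.312  0.008] [380. 302.]
top cover_square 0.61 [0.416 0.006 0.015] [266. 233.]
top keeper_knob 0.96 [0.745 0.09  0.051] [237. 110.]
top keeper_knob 0.71 [ 0.625 -0.148  0.037] [324. 157.]
sceneround bar 73 [ 0.4467 -0.3016  0.0345] dir [-0.326 -0.945] -109.0
sceneround bar 73 [ 445.3 -301.2] [37.9 16.3] 64.8 meanz 0.0345
sceneround plate 285 [ 449.1 -301.4] [72.5 69.1] 77.3 meanz 0.0094
scenesquare bar 62 [ 0.4469 -0.1142  0.0346] dir [ 0.146 -0.989] -81.6
scenesquare bar 62 [ 445. -113.] [15.7 39.1] 5.3 meanz 0.0346
scenesquare plate 274 [ 445.2 -113.1] [75.7 70.8] 4.7 meanz 0.0093
scene cover_round 0.85 [ 0.454 -0.31   0.008] [175. 261.]
scene cover_square 0.89 [ 0.329 -0.173  0.009] [209. 222.]
scene cover_square 0.75 [ 0.424 -0.003  0.011] [273. 224.]
scene cover_square 0.73 [ 0.234 -0.313  0.005] [156. 217.]
scene keeper_knob 0.85 [0.759 0.082 0.053] [361. 278.]
scene keeper_knob 0.25 [0.754 0.261 0.056] [418. 255.]
```

View pics/cropb.png

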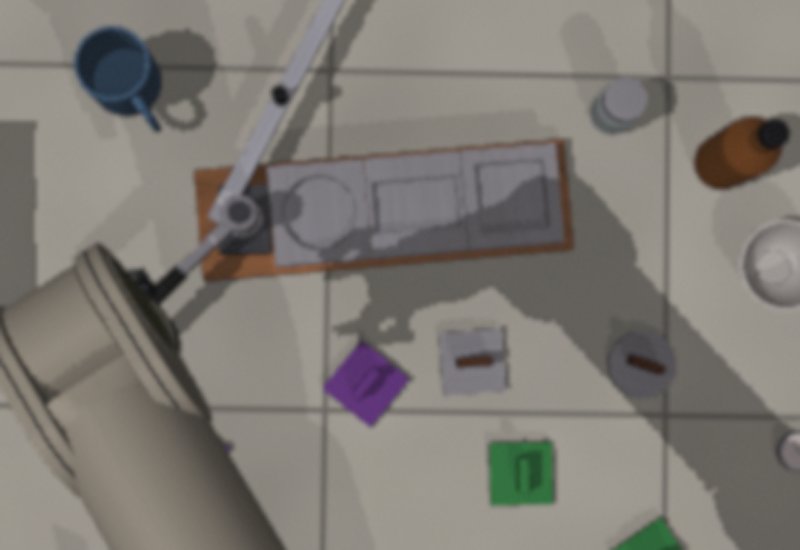

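Keeper is open (knob at crop 280,95), and the covers are where they were: steel square at (473,360), steel round at (642,363). Next I pick up the square one.

```bash
python3 -c "
from go import *
print(delta([.4445,-.1115,.10],5.5),delta([.4445,-.1115,.014],5.5))"
```

```text
(array([-0.058 ,  0.304 ,  0.1312]), array([-0. ,  0. ,  4.5]), np.float64(10.0)) (array([-0.058 ,  0.304 ,  0.2172]), array([-0. ,  0. ,  4.5]), np.float64(10.0))
```

Request:
servo_tool --pt "0.5 -0.058 0.304 0.05 0 0 4.5" --pt "0.5 -0.058 0.304 0.05 0 0 4.5" --pt "0.5 -0.058 0.304 0.05 0 0 4.5" --pt "0.5 -0.058 0.304 0.05 0 0 4.5" --pt "0.5 -0.058 0.304 0.08 0 0 4.5" --pt "0.5 -0.058 0.304 0.13 0 0 4.5" --pt "0.5 -0.058 0.304 0.17 0 0 4.5" --pt "0.5 -0.058 0.304 0.2 0 0 4.5" --pt "0.5 -0.058 0.304 0.216 0 0 4.5" --pt "0.5 -0.058 0.304 0.216 0 0 4.5"

```text
clock: 17.68
position: [0.4441, -0.1113, 0.0149]
ee_rot: [0.999, 0.048, -0.001, -0.0]
ft_force: [0.0, -0.3, -0.4]
grip_width: 0.494
```

```bash
python3 -c "
from go import *
print(delta([.4445,-.1115,.014],5.5)); snap('scene'); find('scene','cover_square')
im,d=snap('scene','s4'); cv2.imwrite('pics/s4c.png',cv2.resize(im[150:310,130:350],(660,480)))"
```

```text
(array([0.0004, 0.0002, 0.0009]), array([-0. ,  0.1,  0. ]), np.float64(5.5))
scene cover_square 0.88 [ 0.331 -0.17   0.008] [210. 222.]
scene cover_square 0.84 [ 0.43  -0.001  0.013] [275. 224.]
scene cover_square 0.82 [ 0.459 -0.126  0.008] [239. 243.]
```

View pics/s4c.png

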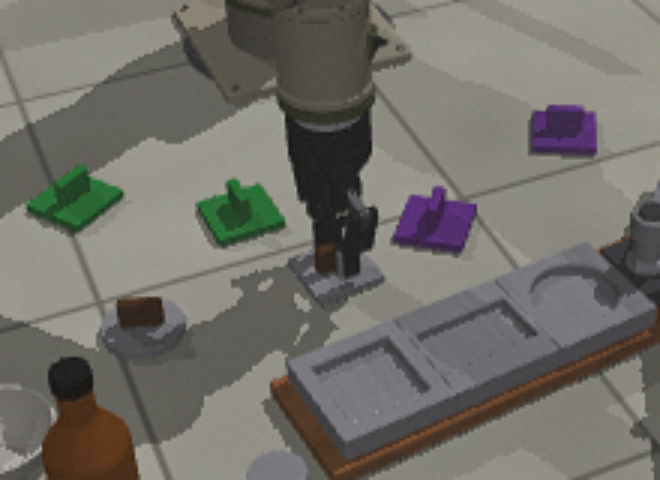

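The hand is over the steel square's wooden bar (px 325,258). Close and lift a little.

Request:
servo_tool --pt "0.0 0 0 0 0 0 0" --pt "0.0 0 0 0 0 0 0" --pt "0.0 0 0 0 0 0 0" --pt "0.0 0 0 0 0 0 0" --pt "0.0 0 0 0 0 0 0" --pt "0.0 0 0 -0.03 0 0 0" --pt "0.0 0 0 -0.08 0 0 0" --pt "0.0 0 0 -0.1 0 0 0" --pt "0.0 0 0 -0.1 0 0 0" --grip_force 70

```text
clock: 18.95
position: [0.4451, -0.112, 0.1165]
ee_rot: [0.999, 0.048, 0.001, 0.001]
ft_force: [-0.3, 0.6, -4.0]
grip_width: 0.121
```

```bash
python3 -c "
from go import *
im,d=snap('scene','s5'); C=cloud('scene',d); o=monitor.get_obs();print(o['position'],o['ft_force'],o['grip_width'])
im2,d2=snap('top','t5')
from m import *
for c,D in(('scene',C),('top',cloud('top',d2))):
    P=box(D,(.38,.51),(-.19,-.03),(.06,.112)); pca(P,c); rect(P,c)
print(delta([.6230,-.150,.115],5.6))
cv2.imwrite('pics/s5c.png',cv2.resize(im[150:310,130:350],(660,480)))"
```

```text
[ 0.44421898 -0.11179192  0.11513718] [ 0.39677588  0.50276948 -3.13409372] 0.12397228741011009
scene 340 [ 0.46   -0.1164  0.1079] dir [-0.451 -0.893] -116.8
scene 340 [ 448.4 -112.6] [72.4 71.9] 5.4 meanz 0.1079
top 77 [ 0.4482 -0.0794  0.1081] dir [-0.999 -0.032] -178.2
top 77 [442.5 -79.7] [12.8 67. ] 88.5 meanz 0.1081
(array([ 0.1748,  0.0554, -0.0007]), array([-0. ,  0.1, -0.1]), np.float64(5.5))
```

View pics/s5c.png

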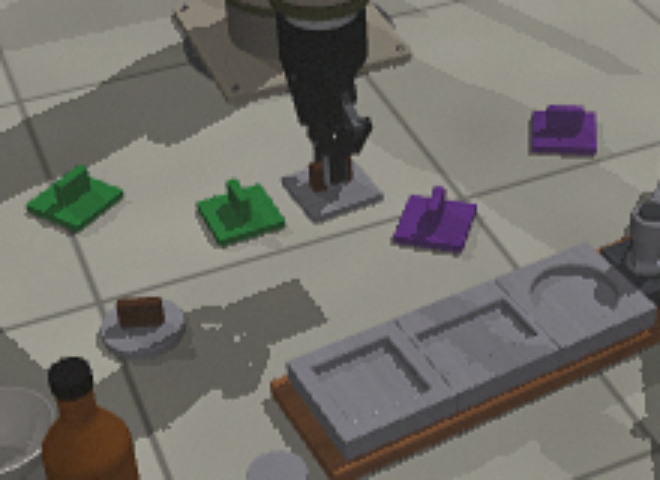

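The square cover is held level. Carry it to just above the square well.

Request:
servo_tool --pt "0.0 0.06 0.018 0 0 0 0" --pt "0.0 0.12 0.037 0 0 0 0" --pt "0.0 0.16 0.05 0 0 0 0" --pt "0.0 0.174 0.0558 0 0 0 0" --pt "0.0 0.174 0.0558 0.02 0 0 0" --pt "0.0 0.174 0.0558 0.04 0 0 0" --pt "0.0 0.174 0.0558 0.05 0 0 0" --pt "0.0 0.174 0.0558 0.05 0 0 0"

```text
clock: 20.05
position: [0.6219, -0.1503, 0.0642]
ee_rot: [0.999, 0.048, -0.001, -0.0]
ft_force: [0.1, 0.4, -1.8]
grip_width: 0.126
```

```bash
python3 -c "
from m import *
from go import delta
for c in('scene','top'):
    im,d=snap(c,c+'6'); P=box(cloud(c,d),(.54,.70),(-.23,-.07),(.058,.078)); rect(P,c)
    if c=='scene':cv2.imwrite('pics/s6c.png',cv2.resize(im[200:310,200:350],(750,550),interpolation=cv2.INTER_CUBIC))
print(delta([.622,-.1505,.0445],5.6))
"
```

```text
scene 145 [ 624.9 -151.7] [68.2 66.4] 4.0 meanz 0.0636
top 160 [ 620.4 -127.6] [70.7 30. ] 9.6 meanz 0.061
(array([-0.001 , -0.0001,  0.0213]), array([ 0. , -0. , -0.1]), np.float64(5.5))
```

View pics/s6c.png

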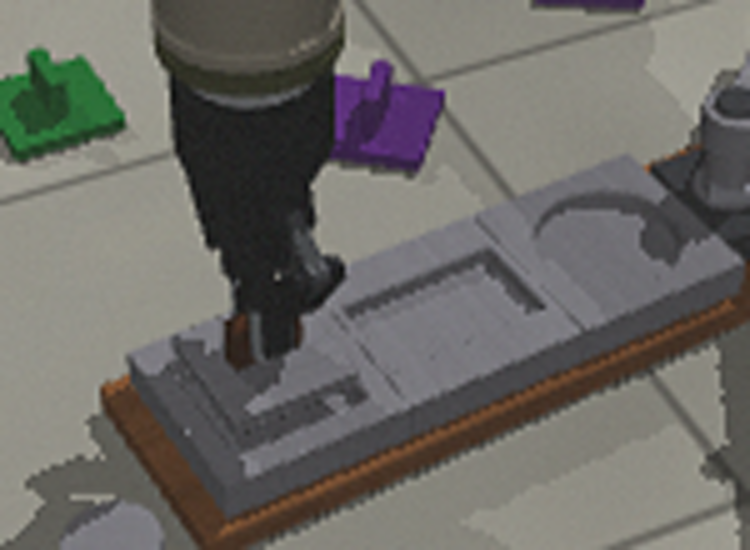

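The plate hovers over the pocket, and the two cameras average to the well centre. Lower it gently.

Request:
servo_tool --pt "0.0 0 0 0.005 0 0 0" --pt "0.0 0 0 0.01 0 0 0" --pt "0.0 0 0 0.014 0 0 0" --pt "0.0 0 0 0.014 0 0 0"

```text
clock: 20.65
position: [0.6227, -0.1503, 0.0509]
ee_rot: [0.999, 0.048, -0.0, -0.0]
ft_force: [0.1, -0.5, -3.9]
grip_width: 0.117
```

Request:
servo_tool --pt "0.0 0 0 0.003 0 0 0" --pt "0.0 0 0 0.006 0 0 0" --pt "0.0 0 0 0.006 0 0 0"

```text
clock: 21.02
position: [0.6231, -0.1504, 0.0462]
ee_rot: [0.999, 0.048, 0.0, 0.0]
ft_force: [-4.0, 0.3, 4.9]
grip_width: 0.121
```

Request:
servo_tool --pt "0.0 -0.001 0 0.002 0 0 0" --pt "0.0 -0.001 0 0.002 0 0 0"

```text
clock: 21.28
position: [0.6232, -0.1504, 0.0462]
ee_rot: [0.999, 0.048, 0.001, 0.001]
ft_force: [-6.9, 2.4, 18.4]
grip_width: 0.121
```

Request:
servo_tool --pt "0.3 0 0 0 0 0 0" --pt "0.45 0 0 0 0 0 0" --pt "0.45 0 0 0 0 0 0" --pt "0.45 0 0 -0.06 0 0 0" --pt "0.45 0 0 -0.12 0 0 0" --pt "0.45 0 0 -0.16 0 0 0" --pt "0.45 0 0 -0.16 0 0 0"

```text
clock: 22.15
position: [0.6236, -0.1504, 0.207]
ee_rot: [0.999, 0.048, 0.003, 0.001]
ft_force: [0.3, 0.1, -0.6]
grip_width: 0.455
```

```bash
python3 -c "
from go import *
print(delta([.45,.1,.20],-19.5))"
```

```text
(array([-0.1488, -0.266 ,  0.0057]), array([ 0. , -0.3, 25. ]), np.float64(5.5))
```

Request:
servo_tool --pt "0.5 -0.149 -0.266 0 0 0 25" --pt "0.5 -0.149 -0.266 0 0 0 25" --pt "0.5 -0.149 -0.266 0 0 0 25" --pt "0.5 -0.149 -0.266 0 0 0 25" --pt "0.5 -0.149 -0.266 0 0 0 25" --pt "0.5 -0.149 -0.266 0 0 0 25" --pt "0.5 -0.149 -0.266 0 0 0 25"

```text
clock: 23.02
position: [0.4481, 0.0993, 0.2028]
ee_rot: [0.986, -0.169, -0.0, 0.0]
ft_force: [0.9, -1.4, -0.0]
grip_width: 0.497
```

```bash
cat > chk.py <<'E'
from m import *
import sys
def plane(P,l):
    A=np.c_[P[:,:2]-P[:,:2].mean(0),np.ones(len(P))]; s,*_=np.linalg.lstsq(A,P[:,2],rcond=None); r=P[:,2]-A@s
    print(l,len(P),'z0',s[2].round(4),'tilt deg',np.degrees(s[:2]).round(2),'rms',r.std().round(4))
tiles=[]
for c in('top','scene'):
    im,d=snap(c,c+'_'+sys.argv[1]); C=cloud(c,d)
    for n,(x,y) in dict(round=(.602,.0575),obl=(.6123,-.047),square=(.6225,-.150)).items():
        P=box(C,(x-.03,x+.03),(y-.03,y+.03),(.02,.056)); plane(P,c+n)
        Q=box(C,(x-.03,x+.03),(y-.03,y+.03),(.058,.09))
        if len(Q)>9: pca(Q,c+n+' bar')
    for n in ('round',): pca(box(C,(.38,.51),(-.37,-.24),(.028,.05)),c+n+' bar')
    im=im[100:200,200:360] if c=='top' else im[210:310,210:370]
    tiles.append(cv2.resize(im,(640,400),interpolation=cv2.INTER_CUBIC)[:300] if 0 else cv2.resize(im,(480,300),interpolation=cv2.INTER_CUBIC))
cv2.imwrite('pics/chk_'+sys.argv[1]+'.png',np.vstack(tiles))
E
python3 chk.py c
```

```text
topround 480 z0 0.0311 tilt deg [-0.65 -0.81] rms 0.003
topobl 483 z0 0.0318 tilt deg [-0.62 -0.48] rms 0.0043
topsquare 406 z0 0.0412 tilt deg [ 0.04 -0.45] rms 0.0032
topsquare bar 71 [ 0.6228 -0.1488  0.068 ] dir [-0.121  0.993] 96.9
topround bar 68 [ 0.4427 -0.2986  0.0379] dir [-0.31  -0.951] -108.0
sceneround 306 z0 0.0291 tilt deg [-0.18  0.22] rms 0.002
sceneobl 357 z0 0.0303 tilt deg [-4.01 -0.44] rms 0.0032
scenesquare 315 z0 0.041 tilt deg [-1.08  0.04] rms 0.0048
scenesquare bar 83 [ 0.6269 -0.1516  0.0645] dir [ 0.079 -0.997] -85.5
sceneround bar 71 [ 0.4464 -0.3015  0.0343] dir [-0.293 -0.956] -107.0
```

View pics/chk_c.png

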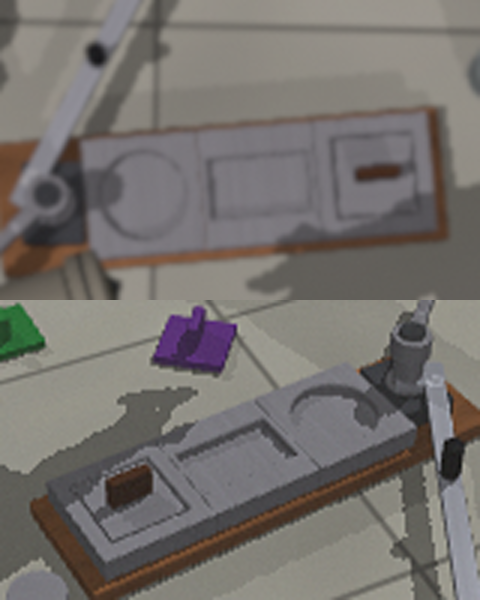

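The square cover is flush and flat in its well (picture: seams even; plate z≈41 mm, as the block top is 40). Next, the round cover.

```bash
python3 -c "
from go import *
print(delta([.444,-.3002,.20],-18.5),delta([.444,-.3002,.0145],-18.5))"
```

```text
(array([0.1296, 0.3774, 0.0027]), array([-0. ,  0. , -1.1]), np.float64(-19.6)) (array([0.1297, 0.3775, 0.1882]), array([-0. ,  0. , -1.1]), np.float64(-19.6))
```

Request:
servo_tool --pt "0.5 0.13 0.3775 0.0 0 0 -1" --pt "0.5 0.13 0.3775 0.0 0 0 -1" --pt "0.5 0.13 0.3775 0.0 0 0 -1" --pt "0.5 0.13 0.3775 0.0 0 0 -1" --pt "0.5 0.13 0.3775 0.0 0 0 -1" --pt "0.5 0.13 0.3775 0.0 0 0 -1" --pt "0.5 0.13 0.3775 0.0 0 0 -1" --pt "0.5 0.13 0.3775 0.06 0 0 -1" --pt "0.5 0.13 0.3775 0.11 0 0 -1" --pt "0.5 0.13 0.3775 0.14 0 0 -1" --pt "0.5 0.13 0.3775 0.14 0 0 -1"

```text
clock: 24.5
position: [0.4432, -0.2983, 0.061]
ee_rot: [0.987, -0.161, -0.002, -0.001]
ft_force: [0.6, -0.0, -0.3]
grip_width: 0.499
```

```bash
python3 -c "
from go import *
from m import *
im,d=snap('scene'); P=box(cloud('scene',d),(.38,.51),(-.37,-.24),(.02,.04)); pca(P,'bar'); P=box(cloud('scene',d),(.38,.51),(-.37,-.24),(.0065,.014)); rect(P,'plate')
print(delta([.444,-.3002,.0145],-18.5))"
```

```text
bar 104 [ 0.4476 -0.3024  0.0306] dir [-0.316 -0.949] -108.4
plate 266 [ 449.3 -301.6] [73.6 66.1] 79.6 meanz 0.0093
(array([0.    , 0.0014, 0.0484]), array([-0.1,  0.1,  0. ]), np.float64(-18.5))
```

Not shoved. Descend, close and lift.

Request:
servo_tool --pt "0.5 0 0.001 0.03 0 0 0" --pt "0.5 0 0.001 0.046 0 0 0" --pt "0.5 0 0.001 0.047 0 0 0" --pt "0.0 0 0.001 0.047 0 0 0" --pt "0.0 0 0.001 0.047 0 0 0" --pt "0.0 0 0.001 0.047 0 0 0" --pt "0.0 0 0.001 0.047 0 0 0" --pt "0.0 0 0.001 0.047 0 0 0" --pt "0.0 0 0.001 0.02 0 0 0" --pt "0.0 0 0.001 -0.03 0 0 0" --pt "0.0 0 0.001 -0.054 0 0 0" --pt "0.0 0 0.001 -0.054 0 0 0" --grip_force 70

```text
clock: 26.05
position: [0.4454, -0.3009, 0.1193]
ee_rot: [0.987, -0.161, 0.002, 0.001]
ft_force: [-0.1, -0.3, -2.6]
grip_width: 0.123
```

```bash
python3 -c "
from go import *
from m import *
im,d=snap('scene'); C=cloud('scene',d); o=monitor.get_obs(); print(o['position'],o['ft_force'],o['grip_width'])
P=box(C,(.38,.52),(-.37,-.23),(.10,.108)); rect(P,'plate');P=box(C,(.38,.52),(-.37,-.23),(.088,.108)); rect(P,'plate')
print(delta([.6025,.057,.115],5.6)); print(delta([.6025,.057,.062],5.6))"
```

```text
[ 0.4444402  -0.30039683  0.1175639 ] [-0.21360553 -0.90555133 -2.38088048] 0.1259356172074559
plate 61 [ 465.5 -306.1] [71.2 41.8] 78.4 meanz 0.1051
plate 62 [ 465.5 -306.1] [71.2 41.8] 78.4 meanz 0.105
(array([ 0.0365, -0.3891,  0.0023]), array([  0.1,  -0.1, -24.1]), np.float64(-18.5))
(array([ 0.0365, -0.3891,  0.0553]), array([  0.1,  -0.1, -24.1]), np.float64(-18.5))
```

Request:
servo_tool --pt "0.0 0.005 -0.05 0 0 0 -4" --pt "0.0 0.01 -0.1 0 0 0 -8" --pt "0.0 0.015 -0.15 0 0 0 -12" --pt "0.0 0.02 -0.2 0 0 0 -16" --pt "0.0 0.025 -0.25 0 0 0 -20" --pt "0.0 0.03 -0.3 0 0 0 -24" --pt "0.0 0.034 -0.35 0 0 0 -24.1" --pt "0.0 0.0365 -0.389 0 0 0 -24.1" --pt "0.0 0.0365 -0.389 0 0 0 -24.1" --pt "0.0 0.0365 -0.389 0.03 0 0 -24.1" --pt "0.0 0.0365 -0.389 0.05 0 0 -24.1" --pt "0.0 0.0365 -0.389 0.053 0 0 -24.1" --pt "0.0 0.0365 -0.389 0.053 0 0 -24.1"

```text
clock: 27.72
position: [0.6024, 0.0569, 0.0645]
ee_rot: [0.999, 0.049, 0.0, -0.0]
ft_force: [0.2, -0.3, -2.3]
grip_width: 0.12
```

```bash
python3 -c "
from go import *
from m import *
for c in('scene','top'):
    im,d=snap(c,c+'7'); C=cloud(c,d); P=box(C,(.53,.68),(-.02,.12),(.055,.066)); rect(P,c);pca(P,c)
o=monitor.get_obs(); print(o['position'],o['ft_force'],o['grip_width'])
print(delta([.6025,.057,.0445],5.6))
im=cv2.imread('pics/scene7.png');cv2.imwrite('pics/s7c.png',cv2.resize(im[190:300,220:370],(600,440),interpolation=cv2.INTER_CUBIC))"
```

```text
scene 205 [607.1  51.7] [72.4 71. ] 51.3 meanz 0.0568
scene 205 [0.6128 0.0505 0.0568] dir [-0.616 -0.788] -128.0
top 0 [0. 0.] [0. 0.] 0.0 meanz nanm.py:3: RuntimeWarning: Mean of empty slice.
  r=cv2.minAreaRect(P[:,:2].astype(np.float32)*1000); print(lab,len(P),np.round(r[0],1),np.round(r[1],1),round(r[2],1),'meanz',P[:,2].mean().round(4))
  ret = ret.dtype.type(ret / rcount)
m.py:5: RuntimeWarning: Mean of empty slice.
  m=P.mean(0); v=np.linalg.svd(P[:,:2]-m[:2],full_matrices=False)[2][0]; print(lab,len(P),m.round(4),'dir',v.round(3),np.degrees(np.arctan2(v[1],v[0])).round(1))
  ret = um.true_divide(
Traceback (most recent call last):
  File "m.py", line 5, in pca
    m=P.mean(0); v=np.linalg.svd(P[:,:2]-m[:2],full_matrices=False)[2][0]; print(lab,len(P),m.round(4),'dir',v.round(3),np.degrees(np.arctan2(v[1],v[0])).round(1))
                   ~~~~~~~~~~~~~~~~~~~~~~~~~~~~~~~~~~~~~~~~~~~~~~~~~~~^^^
IndexError: index 0 is out of bounds for axis 0 with size 0
```

```bash
python3 -c "
from go import *
from m import *
im,d=snap('scene','s7'); C=cloud('scene',d)
for lo,hi in((.045,.07),(.05,.07),(.053,.06)): rect(box(C,(.53,.68),(-.02,.105),(lo,hi)),'s')
from chk import plane
" 2>/dev/null; python3 -c "
import cv2
im=cv2.imread('pics/s7.png');cv2.imwrite('pics/s7c.png',cv2.resize(im[190:300,220:370],(750,550),interpolation=cv2.INTER_CUBIC))"
```

```text
s 366 [607.   52.8] [74.5 72.5] 52.4 meanz 0.056
s 346 [607.   52.8] [74.5 72.5] 52.4 meanz 0.0564
s 292 [606.9  52.6] [74.  72.5] 52.4 meanz 0.0563
```

View pics/s7c.png

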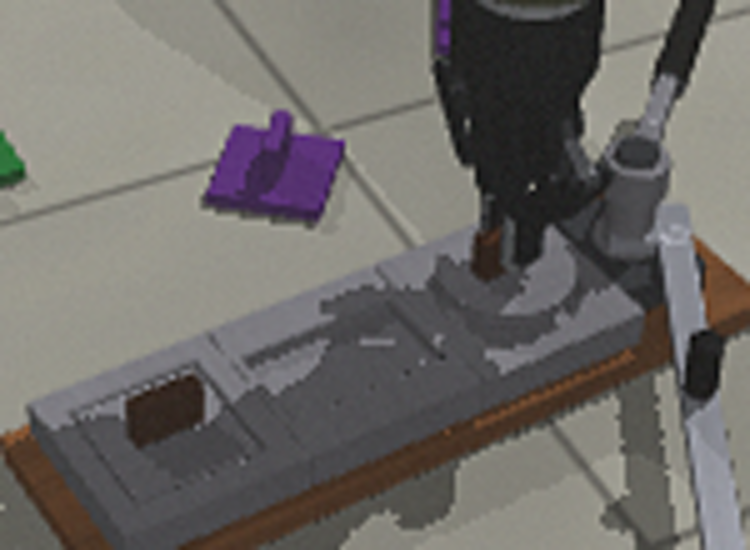

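The held round cover is at about px (515,285), over the round pocket; it looks 1–3 mm short in y. Shift slightly and lower.

Request:
servo_tool --pt "0.0 0 -0.0012 0.005 0 0 0" --pt "0.0 0 -0.0012 0.009 0 0 0" --pt "0.0 0 -0.0012 0.012 0 0 0" --pt "0.0 0 -0.0012 0.014 0 0 0" --pt "0.0 0 -0.0012 0.014 0 0 0"

```text
clock: 28.5
position: [0.602, 0.0585, 0.0501]
ee_rot: [0.999, 0.049, -0.0, -0.0]
ft_force: [-0.3, 0.1, -2.9]
grip_width: 0.12
```

Request:
servo_tool --pt "0.0 0 0 0.002 0 0 0" --pt "0.0 0 0 0.004 0 0 0" --pt "0.0 0 0 0.004 0 0 0"

```text
clock: 28.88
position: [0.6023, 0.0587, 0.0476]
ee_rot: [0.999, 0.049, 0.0, 0.0]
ft_force: [-7.8, 0.3, 12.1]
grip_width: 0.12
```

Request:
servo_tool --pt "0.0 -0.001 0 0.001 0 0 0" --pt "0.3 -0.001 0 0 0 0 0" --pt "0.45 -0.001 0 0 0 0 0" --pt "0.45 -0.001 0 0 0 0 0" --pt "0.45 0 0 -0.06 0 0 0" --pt "0.45 0 0 -0.12 0 0 0" --pt "0.45 0 0 -0.18 0 0 0" --pt "0.45 0 0 -0.2 0 0 0" --pt "0.45 -0.16 0 -0.2 0 0 0" --pt "0.45 -0.16 0 -0.2 0 0 0" --pt "0.45 -0.16 -0.1 -0.2 0 0 0" --pt "0.45 -0.16 -0.15 -0.2 0 0 0" --pt "0.45 -0.16 -0.15 -0.2 0 0 0" --pt "0.45 -0.16 -0.15 -0.2 0 0 0"

```text
clock: 30.62
position: [0.4274, 0.1942, 0.2465]
ee_rot: [0.999, 0.051, 0.0, -0.0]
ft_force: [0.5, -0.3, 0.5]
grip_width: 0.449
```

```bash
python3 chk.py d 2>&1 | grep -v Warn; python3 -c "
from m import *
for c in('top','scene'):
    find(c,'keeper_knob') "
```

```text
m=P.mean(0); v=np.linalg.svd(P[:,:2]-m[:2],full_matrices=False)[2][0]; print(lab,len(P),m.round(4),'dir',v.round(3),np.degrees(np.arctan2(v[1],v[0])).round(1))
  ret = um.true_divide(
topround 413 z0 0.041 tilt deg [-0.01  0.3 ] rms 0.0032
topround bar 72 [0.6019 0.058  0.0679] dir [ 0.06  -0.998] -86.6
topobl 475 z0 0.0318 tilt deg [-1.79 -0.88] rms 0.0038
topsquare 408 z0 0.0411 tilt deg [-0.18  0.12] rms 0.0032
topsquare bar 71 [ 0.6228 -0.1488  0.0682] dir [-0.122  0.993] 97.0
Traceback (most recent call last):
  File "chk.py", line 13, in <module>
    for n in ('round',): pca(box(C,(.38,.51),(-.37,-.24),(.028,.05)),c+n+' bar')
                         ~~~^^^^^^^^^^^^^^^^^^^^^^^^^^^^^^^^^^^^^^^^^^^^^^^^^^^^
  File "m.py", line 5, in pca
    m=P.mean(0); v=np.linalg.svd(P[:,:2]-m[:2],full_matrices=False)[2][0]; print(lab,len(P),m.round(4),'dir',v.round(3),np.degrees(np.arctan2(v[1],v[0])).round(1))
                   ~~~~~~~~~~~~~~~~~~~~~~~~~~~~~~~~~~~~~~~~~~~~~~~~~~~^^^
IndexError: index 0 is out of bounds for axis 0 with size 0
top keeper_knob 0.76 [0.743 0.094 0.051] [236. 111.]
scene keeper_knob 0.82 [0.76  0.083 0.052] [361. 279.]
scene keeper_knob 0.19 [0.639 0.046 0.042] [324. 256.]
```

Round cover is flush too (top z≈41 mm, tilt <0.5°, bar aligned within ~2°). Now the keeper.

```bash
sed -i 's/^    for n in .*-.37.*$//' chk.py; python3 -c "
from go import *
print(delta([.7225,.101,.20],73.5),delta([.7225,.101,.062],73.5))"
```

```text
(array([0.2837, 0.1177, 0.0461]), array([  0.,   0., -68.]), np.float64(5.5)) (array([0.2838, 0.1177, 0.1841]), array([  0.,   0., -68.]), np.float64(5.5))
```

Request:
servo_tool --pt "0.5 0.2838 0.1177 0.03 0 0 -68" --pt "0.5 0.2838 0.1177 0.03 0 0 -68" --pt "0.5 0.2838 0.1177 0.03 0 0 -68" --pt "0.5 0.2838 0.1177 0.03 0 0 -68" --pt "0.5 0.2838 0.1177 0.03 0 0 -68" --pt "0.5 0.2838 0.1177 0.03 0 0 -68" --pt "0.5 0.2838 0.1177 0.03 0 0 -68" --pt "0.5 0.2838 0.1177 0.03 0 0 -68" --pt "0.5 0.2838 0.1177 0.08 0 0 -68" --pt "0.5 0.2838 0.1177 0.13 0 0 -68" --pt "0.5 0.2838 0.1177 0.17 0 0 -68" --pt "0.5 0.2838 0.1177 0.184 0 0 -68" --pt "0.4 0.2838 0.1177 0.184 0 0 -68" --pt "0.4 0.2838 0.1177 0.184 0 0 -68"

```text
clock: 32.52
position: [0.7233, 0.1028, 0.0646]
ee_rot: [0.801, 0.599, 0.001, 0.001]
ft_force: [0.2, 0.7, 0.2]
grip_width: 0.402
```

```bash
python3 -c "
from go import *
def k(a,o=None):
    t=np.radians(a); return delta([B[0]+.135*np.cos(t),B[1]+.135*np.sin(t),.062],a+90)
for a in (-20,-28,-36,-44,-52,-60,-68,-72,-74,-76,-78,-80): print(a,*k(a)[:2])"
```

```text
-20 [-0.0106 -0.0005  0.0026] [ 0.1 -0.1  3.6]
-28 [-0.0292 -0.003   0.0025] [ 0.1 -0.1 11.6]
-36 [-0.0474 -0.0081  0.0025] [ 0.1 -0.1 19.6]
-44 [-0.0646 -0.0156  0.0025] [ 0.1 -0.1 27.6]
-52 [-0.0807 -0.0255  0.0024] [ 0.1 -0.1 35.6]
-60 [-0.0952 -0.0375  0.0024] [ 0.1 -0.1 43.6]
-68 [-0.1079 -0.0514  0.0023] [ 0.1 -0.1 51.6]
-72 [-0.1135 -0.0589  0.0023] [ 0.1 -0.1 55.6]
-74 [-0.1161 -0.0629  0.0023] [ 0.1 -0.1 57.6]
-76 [-0.1186 -0.0669  0.0023] [ 0.1 -0.1 59.6]
-78 [-0.1209 -0.071   0.0022] [ 0.1 -0.1 61.6]
-80 [-0.123  -0.0752  0.0022] [ 0.1 -0.1 63.6]
```

Request:
servo_tool --pt "0.4 -0.0106 -0.0005 0.001 0 0 3.6" --pt "0.4 -0.02 -0.0015 0.001 0 0 7.6" --pt "0.4 -0.0292 -0.003 0.001 0 0 11.6" --pt "0.4 -0.0384 -0.0053 0.001 0 0 15.6" --pt "0.4 -0.0474 -0.0081 0.001 0 0 19.6" --pt "0.4 -0.0561 -0.0116 0.001 0 0 23.6" --pt "0.4 -0.0646 -0.0156 0.001 0 0 27.6" --pt "0.4 -0.0728 -0.0203 0.001 0 0 31.6" --pt "0.4 -0.0807 -0.0255 0.001 0 0 35.6" --pt "0.4 -0.0881 -0.0312 0.001 0 0 39.6" --pt "0.4 -0.0952 -0.0375 0.001 0 0 43.6" --pt "0.4 -0.1018 -0.0442 0.001 0 0 47.6" --pt "0.4 -0.1079 -0.0514 0.001 0 0 51.6" --pt "0.4 -0.1135 -0.0589 0.001 0 0 55.6" --pt "0.4 -0.1135 -0.0589 0.001 0 0 55.6"

```text
clock: 34.4
position: [0.6344, 0.0102, 0.0631]
ee_rot: [0.988, 0.157, 0.001, 0.001]
ft_force: [-0.5, 0.6, 0.2]
grip_width: 0.401
```

```bash
python3 -c "
from go import *
def k(a,o=None):
    t=np.radians(a); return delta([B[0]+.135*np.cos(t),B[1]+.135*np.sin(t),.063],a+90)
for a in (-74,-76,-78,-80,-82): print(a,*k(a)[:2])"
```

```text
-74 [-0.0043 -0.0004  0.0001] [ 0.1 -0.1  2. ]
-76 [-0.009  -0.0006  0.0001] [ 0.1 -0.1  4. ]
-78 [-0.0137 -0.001   0.0001] [ 0.1 -0.1  6. ]
-80 [-0.0184 -0.0016  0.0001] [ 0.1 -0.1  8. ]
-82 [-0.023  -0.0023  0.0001] [ 0.1 -0.1 10. ]
```

Request:
servo_tool --pt "0.4 -0.0043 -0.0004 0 0 0 2" --pt "0.4 -0.0066 -0.0005 0 0 0 3" --pt "0.4 -0.009 -0.0006 0 0 0 4" --pt "0.4 -0.009 -0.0006 0 0 0 4"

```text
clock: 34.9
position: [0.6248, 0.008, 0.0612]
ee_rot: [0.993, 0.122, -0.0, 0.0]
ft_force: [-0.3, 0.1, 0.2]
grip_width: 0.399
```

Request:
servo_tool --pt "0.4 -0.0023 -0.0002 0 0 0 1" --pt "0.4 -0.0047 -0.0004 0 0 0 2" --pt "0.4 -0.0047 -0.0004 0 0 0 2"

```text
clock: 35.28
position: [0.6223, 0.0079, 0.0615]
ee_rot: [0.995, 0.104, 0.002, -0.0]
ft_force: [12.4, 2.3, -8.2]
grip_width: 0.397
```

Request:
servo_tool --pt "0.4 -0.0023 -0.0002 0 0 0 0" --pt "0.4 -0.0023 -0.0002 0 0 0 0"

```text
clock: 35.52
position: [0.622, 0.0079, 0.0618]
ee_rot: [0.995, 0.104, 0.005, -0.001]
ft_force: [23.5, 3.0, -15.7]
grip_width: 0.403
```

Keeper is shut against its stop (hand angle matches the predicted −74°). Back off, lift, and go to the wrench.

Request:
servo_tool --pt "0.4 0.006 0 0 0 0 0" --pt "0.4 0.01 0 0 0 0 0" --pt "0.45 0.01 0 0 0 0 0" --pt "0.45 0.01 0 -0.06 0 0 0" --pt "0.45 0.01 0 -0.12 0 0 0" --pt "0.45 0.01 0 -0.17 0 0 0" --pt "0.45 0.01 0 -0.17 0 0 0"

```text
clock: 36.4
position: [0.6293, 0.0098, 0.2359]
ee_rot: [0.995, 0.105, 0.003, 0.0]
ft_force: [0.4, 0.1, -0.5]
grip_width: 0.447
```

```bash
python3 -c "
from go import *
print(arc(136.5,z=.20)); print(arc(136.5,z=.066))"
```

```text
(array([-0.0967, -0.2618,  0.0348]), array([  0.2,  -0.3, -34.5]), np.float64(12.0))
(array([-0.0975, -0.262 ,  0.1688]), array([  0.2,  -0.3, -34.5]), np.float64(12.0))
```

Request:
servo_tool --pt "0.5 -0.097 -0.262 0.0 0 0 -34.5" --pt "0.5 -0.097 -0.262 0.0 0 0 -34.5" --pt "0.5 -0.097 -0.262 0.0 0 0 -34.5" --pt "0.5 -0.097 -0.262 0.0 0 0 -34.5" --pt "0.5 -0.097 -0.262 0.0 0 0 -34.5" --pt "0.5 -0.097 -0.262 0.0 0 0 -34.5" --pt "0.5 -0.097 -0.262 0.0 0 0 -34.5"

```text
clock: 37.28
position: [0.4787, 0.2442, 0.2306]
ee_rot: [0.919, 0.394, -0.0, 0.0]
ft_force: [0.2, -0.2, 0.2]
grip_width: 0.504
```

```bash
python3 chk.py e 2>&1 | grep -v Warn; python3 -c "
from go import *
from m import *
print(arc(136.5,z=.066))
for c in('top','scene'):
    im=cv2.imread(f'pics/{c}_e.png')
i,d=snap('scene'); P=box(cloud('scene',d),(.44,.56),(.16,.30),(.08,.099)); P=P[np.linalg.norm(P[:,:2]-B,axis=1)>.09]; pca(P,'handle'); q=P.mean(0)[:2]-B; print(np.degrees(np.arctan2(q[1],q[0])))"
```

```text
topround 423 z0 0.0441 tilt deg [12.15  2.07] rms 0.0043
topround bar 75 [0.6028 0.0574 0.0673] dir [-0.168  0.986] 99.7
topobl 498 z0 0.0366 tilt deg [17.39  0.09] rms 0.0076
topsquare 409 z0 0.0436 tilt deg [10.88  0.87] rms 0.0041
topsquare bar 76 [ 0.6238 -0.146   0.0679] dir [ 0.047 -0.999] -87.3
sceneround 155 z0 0.0468 tilt deg [13.07 -1.66] rms 0.0036
sceneround bar 70 [0.606  0.0558 0.0643] dir [ 0.075 -0.997] -85.7
sceneobl 298 z0 0.0364 tilt deg [20.58  0.91] rms 0.0054
scenesquare 259 z0 0.0451 tilt deg [9.51 4.72] rms 0.0045
scenesquare bar 86 [ 0.6262 -0.1494  0.0642] dir [ 0.084 -0.996] -85.2
(array([ 2.500e-03, -1.000e-04,  1.648e-01]), array([-0. ,  0. , -0.1]), np.float64(46.4))
handle 151 [0.4895 0.2438 0.0943] dir [ 0.714 -0.7  ] -44.4
134.64990545954618
```

View pics/chk_e.png

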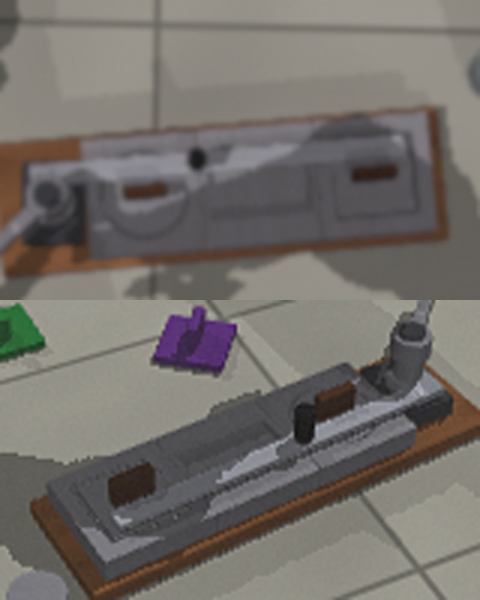

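The keeper lies shut along the row with both bars clear beside it. Lower onto the wrench and swing clockwise.

Request:
servo_tool --pt "0.5 0.0 0 0.06 0 0 0" --pt "0.5 0.0 0 0.11 0 0 0" --pt "0.5 0.0 0 0.15 0 0 0" --pt "0.5 0.0 0 0.165 0 0 0" --pt "0.5 0.0 0 0.165 0 0 0" --pt "0.36 0.0 0 0.165 0 0 0" --pt "0.36 0.0 0 0.165 0 0 0"

```text
clock: 38.3
position: [0.4793, 0.2456, 0.0677]
ee_rot: [0.919, 0.395, 0.001, 0.0]
ft_force: [0.6, 0.7, -0.3]
grip_width: 0.358
```

```bash
python3 -c "
from go import *
print(monitor.get_obs()['position'],monitor.get_obs()['grip_width'])
for a in range(132,100,-4): print(a,*arc(a)[:2])"
```

```text
[0.47926102 0.24556072 0.0676553 ] 0.35783336260649934
132 [0.0132 0.0013 0.0017] [ 0.1 -0.1  4.5]
128 [0.0239 0.0026 0.0017] [ 0.1 -0.1  8.5]
124 [0.0345 0.0045 0.0017] [ 0.1 -0.1 12.5]
120 [0.045  0.0072 0.0017] [ 0.1 -0.1 16.5]
116 [0.0553 0.0107 0.0018] [ 0.  -0.1 20.5]
112 [0.0653 0.0148 0.0018] [ 0.  -0.1 24.5]
108 [0.075  0.0196 0.0018] [ 0.  -0.1 28.5]
104 [0.0843 0.0251 0.0018] [ 0.  -0.1 32.5]
```

Request:
servo_tool --pt "0.36 0.0066 0.0006 0 0 0 2.2" --pt "0.36 0.0132 0.0013 0 0 0 4.5" --pt "0.36 0.0186 0.002 0 0 0 6.5" --pt "0.36 0.0239 0.0026 0 0 0 8.5" --pt "0.36 0.0292 0.0035 0 0 0 10.5" --pt "0.36 0.0345 0.0045 0 0 0 12.5" --pt "0.36 0.0398 0.0058 0 0 0 14.5" --pt "0.36 0.045 0.0072 0 0 0 16.5" --pt "0.36 0.0502 0.0089 0 0 0 18.5" --pt "0.36 0.0553 0.0107 0 0 0 20.5" --pt "0.36 0.0604 0.0127 0 0 0 22.5" --pt "0.36 0.0653 0.0148 0 0 0 24.5" --pt "0.36 0.0702 0.0172 0 0 0 26.5" --pt "0.36 0.0702 0.0172 0 0 0 26.5"

```text
clock: 40.05
position: [0.5397, 0.2845, 0.0663]
ee_rot: [0.985, 0.173, 0.0, -0.0]
ft_force: [-0.6, 1.1, -0.5]
grip_width: 0.361
```

```bash
python3 -c "
from go import *
p=monitor.get_obs()['position'];q=p[:2]-B; print(p,np.degrees(np.arctan2(q[1],q[0])),np.linalg.norm(q))
for a in range(108,92,-2): print(a,*arc(a)[:2])"
```

```text
[0.53973421 0.28447458 0.06625505] 110.11029903600578 0.1549196451211372
108 [0.0057 0.     0.0003] [-0. -0.  2.]
106 [0.0111 0.0003 0.0003] [-0. -0.  4.]
104 [0.0165 0.0008 0.0003] [-0. -0.  6.]
102 [0.0219 0.0014 0.0003] [-0. -0.  8.]
100 [0.0272 0.0023 0.0003] [-0. -0. 10.]
98 [0.0325 0.0033 0.0003] [-0. -0. 12.]
96 [0.0378 0.0045 0.0003] [-0. -0. 14.]
94 [0.043  0.0059 0.0003] [-0. -0. 16.]
```

Now to 103°, then small steps.

Request:
servo_tool --pt "0.36 0.0057 0 0 0 0 2" --pt "0.36 0.0111 0.0003 0 0 0 4" --pt "0.36 0.0165 0.0008 0 0 0 6" --pt "0.36 0.0192 0.0011 0 0 0 7" --pt "0.36 0.0192 0.0011 0 0 0 7"

```text
clock: 40.67
position: [0.558, 0.29, 0.0663]
ee_rot: [0.994, 0.113, 0.0, -0.0]
ft_force: [-0.8, -0.4, -0.1]
grip_width: 0.361
```

Request:
servo_tool --pt "0.36 0.0013 0 0 0 0 0.5" --pt "0.36 0.0027 0.0002 0 0 0 1" --pt "0.36 0.0027 0.0002 0 0 0 1"

```text
clock: 41.05
position: [0.5603, 0.2904, 0.0663]
ee_rot: [0.995, 0.105, 0.0, -0.0]
ft_force: [-1.8, -0.0, 0.3]
grip_width: 0.359
```

Request:
servo_tool --pt "0.36 0.0013 0 0 0 0 0.5" --pt "0.36 0.0027 0.0002 0 0 0 1" --pt "0.36 0.0027 0.0002 0 0 0 1"

```text
clock: 41.42
position: [0.5632, 0.2907, 0.0663]
ee_rot: [0.995, 0.096, 0.0, 0.0]
ft_force: [-0.4, -0.1, -0.1]
grip_width: 0.358
```

Request:
servo_tool --pt "0.36 0.0013 0.0001 0 0 0 0.5" --pt "0.36 0.0013 0.0001 0 0 0 0.5"

```text
clock: 41.68
position: [0.5644, 0.2908, 0.0663]
ee_rot: [0.996, 0.092, 0.0, 0.0]
ft_force: [-1.0, -0.0, 1.1]
grip_width: 0.361
```

Request:
servo_tool --pt "0.36 0.0013 0.0001 0 0 0 0.5" --pt "0.36 0.0013 0.0001 0 0 0 0.5"

```text
clock: 41.92
position: [0.5657, 0.2909, 0.0663]
ee_rot: [0.996, 0.087, 0.0, 0.0]
ft_force: [-0.8, 0.3, 0.6]
grip_width: 0.359
```

Request:
servo_tool --pt "0.36 0.0013 0.0001 0 0 0 0.5" --pt "0.36 0.0013 0.0001 0 0 0 0.5"

```text
clock: 42.18
position: [0.567, 0.2911, 0.0663]
ee_rot: [0.997, 0.083, 0.0, 0.0]
ft_force: [-1.3, 0.8, 0.9]
grip_width: 0.362
```

Request:
servo_tool --pt "0.36 0.0013 0.0001 0 0 0 0.5" --pt "0.36 0.0013 0.0001 0 0 0 0.5"

```text
clock: 42.42
position: [0.5683, 0.2912, 0.0663]
ee_rot: [0.997, 0.078, 0.0, 0.0]
ft_force: [-1.4, 0.7, -0.0]
grip_width: 0.357
```

Request:
servo_tool --pt "0.36 0.0013 0.0002 0 0 0 0.5" --pt "0.36 0.0013 0.0002 0 0 0 0.5"

```text
clock: 42.68
position: [0.569, 0.2912, 0.0661]
ee_rot: [0.997, 0.074, -0.0, 0.0]
ft_force: [-4.3, 0.3, 1.2]
grip_width: 0.358
```

Request:
servo_tool --pt "0.36 0.0013 0.0002 0 0 0 0.5" --pt "0.36 0.0013 0.0002 0 0 0 0.5"

```text
clock: 42.92
position: [0.5696, 0.2912, 0.0659]
ee_rot: [0.998, 0.07, -0.001, 0.0]
ft_force: [-8.0, 0.2, 2.5]
grip_width: 0.36
```

Request:
servo_tool --pt "0.36 0.001 0.0001 0 0 0 0.5" --pt "0.36 0.001 0.0001 0 0 0 0.5"

```text
clock: 43.18
position: [0.5698, 0.2912, 0.0657]
ee_rot: [0.998, 0.066, -0.002, 0.001]
ft_force: [-10.3, -0.6, 4.2]
grip_width: 0.361
```

Request:
servo_tool --pt "0.36 0.001 0.0001 0 0 0 0.5" --pt "0.36 0.001 0.0001 0 0 0 0.5"

```text
clock: 43.42
position: [0.5708, 0.2913, 0.0658]
ee_rot: [0.998, 0.062, -0.002, 0.001]
ft_force: [-10.3, -0.7, 4.8]
grip_width: 0.36
```

Request:
servo_tool --pt "0.36 0.001 0.0001 0 0 0 0.5" --pt "0.36 0.001 0.0001 0 0 0 0.5"

```text
clock: 43.68
position: [0.5719, 0.2914, 0.0658]
ee_rot: [0.998, 0.057, -0.002, 0.0]
ft_force: [-10.3, -1.1, 2.9]
grip_width: 0.363
```

Request:
servo_tool --pt "0.36 0.001 0.0001 0 0 0 0.5" --pt "0.36 0.002 0.0002 0 0 0 1" --pt "0.36 0.002 0.0002 0 0 0 1"

```text
clock: 44.05
position: [0.574, 0.2917, 0.0659]
ee_rot: [0.999, 0.049, -0.002, 0.0]
ft_force: [-9.5, -0.4, 2.9]
grip_width: 0.361
```

Request:
servo_tool --pt "0.36 0.001 0.0001 0 0 0 0.5" --pt "0.36 0.0015 0.0001 0 0 0 0.5" --pt "0.36 0.0015 0.0001 0 0 0 0.5"

```text
clock: 44.42
position: [0.5756, 0.2919, 0.066]
ee_rot: [0.999, 0.044, -0.001, 0.0]
ft_force: [-8.0, 0.4, 3.1]
grip_width: 0.361
```

Request:
servo_tool --pt "0.36 0.0012 0.0001 0 0 0 0.5" --pt "0.36 0.0012 0.0001 0 0 0 0.5"

```text
clock: 44.68
position: [0.5769, 0.292, 0.066]
ee_rot: [0.999, 0.04, -0.001, 0.0]
ft_force: [-8.5, 0.5, 2.0]
grip_width: 0.357
```

Broke over at the peak and the force fell from about 10.3 to 8.3 N, with the bend at about 0.06 rad. I stop here, back off slowly, open and lift.

Request:
servo_tool --pt "0.36 -0.002 -0.0002 0 0 0 -1" --pt "0.36 -0.004 -0.0004 0 0 0 -2" --pt "0.36 -0.006 -0.0006 0 0 0 -3" --pt "0.36 -0.008 -0.0008 0 0 0 -4" --pt "0.36 -0.01 -0.001 0 0 0 -5" --pt "0.36 -0.0125 -0.0012 0 0 0 -6" --pt "0.36 -0.0125 -0.0012 0 0 0 -6" --pt "0.5 -0.0125 -0.0012 0 0 0 -6" --pt "0.5 -0.0125 -0.0012 0 0 0 -6"

```text
clock: 45.8
position: [0.5662, 0.2915, 0.0663]
ee_rot: [0.996, 0.091, 0.0, 0.0]
ft_force: [-1.3, 0.6, -0.8]
grip_width: 0.498
```

Request:
servo_tool --pt "0.5 0 0 -0.04 0 0 0" --pt "0.5 0 0 -0.09 0 0 0" --pt "0.5 0 0 -0.14 0 0 0" --pt "0.5 0 0 -0.16 0 0 0" --pt "0.5 -0.05 0 -0.16 0 0 0" --pt "0.5 -0.1 0 -0.16 0 0 0" --pt "0.5 -0.14 0 -0.16 0 0 0" --pt "0.5 -0.14 0.05 -0.16 0 0 0" --pt "0.5 -0.14 0.1 -0.16 0 0 0" --pt "0.5 -0.14 0.1 -0.16 0 0 0"

```text
clock: 47.05
position: [0.4474, 0.1633, 0.2257]
ee_rot: [0.996, 0.088, -0.0, 0.001]
ft_force: [0.3, 0.6, -0.2]
grip_width: 0.495
```

```bash
python3 chk.py f 2>&1 | grep -v Warn; python3 -c "
from m import *
from go import B
for c in('top','scene'):
    im,d=snap(c,c+'_g'); C=cloud(c,d); P=box(C,(.5,.64),(.16,.37),(.08,.11)); r=np.linalg.norm(P[:,:2]-B,axis=1); pca(P[r>.1],c+'handle'); pca(P[r<.1],c+'inner')
    cv2.imwrite('pics/g.png',cv2.resize(im[170:320,190:440],(800,480),interpolation=cv2.INTER_CUBIC))
print(monitor.get_obs()['position'])"
```

```text
topround 419 z0 0.044 tilt deg [12.33  1.06] rms 0.0041
topround bar 72 [0.6022 0.0589 0.0683] dir [ 0.023 -1.   ] -88.7
topobl 488 z0 0.0362 tilt deg [18.56  0.23] rms 0.0078
topsquare 424 z0 0.0439 tilt deg [10.08  2.25] rms 0.0042
topsquare bar 72 [ 0.6227 -0.1463  0.0677] dir [-0.074  0.997] 94.3
sceneround 175 z0 0.0473 tilt deg [10.7  -1.52] rms 0.0042
sceneround bar 69 [0.6062 0.0558 0.0647] dir [ 0.075 -0.997] -85.7
sceneobl 297 z0 0.0366 tilt deg [19.99  0.42] rms 0.0055
scenesquare 264 z0 0.0451 tilt deg [10.52  5.55] rms 0.0043
scenesquare bar 84 [ 0.6264 -0.1498  0.0645] dir [ 0.095 -0.996] -84.6
tophandle 336 [0.5617 0.293  0.0963] dir [ 0.192 -0.981] -78.9
topinner 175 [0.5805 0.1998 0.0934] dir [ 0.196 -0.981] -78.7
scenehandle 227 [0.5683 0.2924 0.0916] dir [-0.2   0.98] 101.5
sceneinner 150 [0.5849 0.2014 0.0893] dir [-0.188  0.982] 100.9
[0.4461941  0.16867413 0.22609275]
```

View pics/g.png

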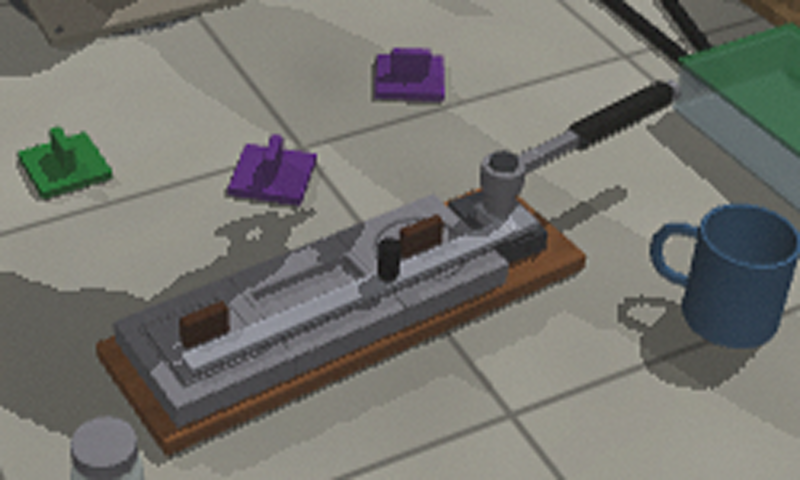

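The wrench is straight (inner and outer handle both read about 101°), with the keeper shut and both covers in. Handing in.

```bash
python3 -c "
from workcell import ticket; print(ticket.hand_in())"
```

```text
the job is handed in; nothing more can be done
None
```

The condiment deck is closed and the job is handed in at about 47 s of the 200 s; no verdict was reported. Two covers were there, round and square. No steel oblong cover was visible, so its well stays empty.

What I did, in order:
1. **Wrench slackened:** turned anticlockwise until it met a firm stop at about 24 N.
2. **Keeper opened:** swung until it met its stop.
3. **Covers placed:** square first, then round, each set down in its own well.
4. **Keeper shut:** swung clockwise to its stop, where its angle matched the expected shut position.
5. **Bolt tightened:** turned clockwise until tight. The wrench broke over and the measured force fell from about 10.3 N to about 8.3 N. I stopped at an estimated bend of 0.06 rad and let it go.

Last checks:
- **Covers:** before the keeper was shut, both plates read flush at about 41 mm, with tilt under 1.1°. Afterwards their grip bars still lay along the wells' y to within about 5°.
- **Wrench:** it reads straight, with the inner and outer parts of the handle both at about 101°. That is about 35° clockwise of the slack stop, close to the bolt's full 34° travel.
- **Bystanders:** I did not touch the other things or the green and purple look-alikes. The last picture shows most of them in place, but I did not check each one.

Readings that disagreed or were uncertain:
- **Cameras:** the two cameras differed by about 2–4 mm, so I used averages.
- **Break-over force:** it peaked at about 10.3 N, below the 12 N given.
- **Click bend:** it is worked out from how far the hand moved and the force drop, not measured directly.
- **Plate heights at the end:** I could not re-check them because the shut keeper lies across the plates.

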